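# Reload the spring-fed hand-pad magazine

## Robot

A 6-joint arm with a two-finger parallel gripper is mounted at the origin on a cart in front of the work surface, level with it; the furniture and walls round the work are solid. World frame = base frame: x ahead of the robot, y to its left, z up, the work surface at z = 0. Lengths are in m, angles in rad, forces in N, time in s.
With the tool pointing down it reaches from about 0.3 to 0.875 m from the base axis. Payload 4.2 kg.
Tool frame: the origin (TCP) lies between the finger pads; the fingertips stand 22 mm ahead of it and the grasp point (between the pads) lies 3 mm ahead of it; z points along the fingers, y is the direction in which the jaws open and shut (so a half turn about z gives the same grasp; the last joint's range is limited). The gripper opens to 85 mm and grips with 20 to 120 N. Pads are 22 mm wide; open, the fingers measure 114 mm over their backs; the gripper's body (76 mm by 85 mm) begins 54 mm behind the grasp point. The pads swing forward as they close: fully open they stand 13 mm farther back than shut.
Start: joints at [1.099, 0.32, 1.565, -0, 1.257, -0.02], TCP at [0.251, 0.517, 0.253] pointing down, gripper open.
Joint ranges: [-3.11, 3.11], [-0.84, 2.01], [0.21, 2.61], [-1.34, 4.49], [0.05, 2.63], [-2.56, 2.56]. Speed limits (rad/s): [2.57, 2.57, 3.14, 3.14, 3.14, 3.14].

## Interface

Orientations are given as a rotation vector (axis times angle).
In Python, from rig import env gives the robot as it stands.
- The arm moves only by the tool send_rows, never from a script. Its argument "plan" is a list of rows, each an object of numbers: "ax", "ay", "az": the turn, a rotation vector about the tool's x, y, z in rad; "dx", "dy", "dz": the shift along the tool's x, y, z in mm; "claw": the finger opening in mm, from 0 to 85.4. A call has 1 to 12 rows; each row shifts and turns the commanded pose from where the row before left it, along the tool's axes as they then stand; what a row does not reach is not made up. A row lasts 1/10 s, in which the tool goes at most 50 mm and 8.59 degrees, less where a joint would pass 70% of its speed; a pose out of reach is approached as far as the arm can. A call with a gripper value outside its range is refused whole. The fingers move at their own pace and stop on an object; the grip force is fixed at half the most. Time passes only in rows, so rows that do not move let the fingers close. It gives the time, the measured TCP pose, the force and the opening at its end, in the units of the state.
- env.get_obs(): the state, without advancing time (a new reading comes with each control period).
- env.get_image(name): name is "scene" or "top" or "wrist"; returns a dict with "color" (480x640x3 uint8, red, green, blue), "range_z" (480x640 float32, m along the optical axis (not along the pixel's ray), 0 where there is no reading), "fx", "fy", "cx", "cy" (pixels), "R" (3x3) and "t" (3): a world point X has camera coordinates R X + t; the wrist camera has in their place "mount" (4x4, takes a point from camera to tool coordinates, whose origin is the TCP and whose axes are the flange's). Camera axes: x right, y down, z forward; pixel columns grow to the right and rows downward; lengths in m; the calibration is good to about 2 mm. A picture is of the moment at which its call begins: read the wrist's pose just before it.
- env.job_done(): hands the job in, once; it reports no verdict.
The state is a dict: "t": time; "q": joint angles; "qvel": joint speeds; "effort": joint torques, N m; "ee_pos": TCP position; "tool_rot": TCP orientation; "force": force on the tool from outside, world axes, zero at the start; "wrist_torque": the same for the moment, N m; "opening": opening from 0.0 (shut) to 1.0 (fully open).
Only numpy, scipy, OpenCV 4.12 (cv2) and the standard library are available. Lean on these libraries where they do the work, as an engineer would, in place of code of your own. Each camera call takes 0.05 s, during which the arm holds its last target.

## Task

Refill the blue spring-fed magazine on the bench with diamond hand pads in grit order: the red-edged pad is already in it, load the green-edged pad on top of it first and then the yellow-edged one on top of that. Lay each pad level on the pile just in front of the overhanging lip, press the pile down gently against the spring, without driving the platform hard onto its stop, and while it is down slide the pad fully home under the lip against the back wall, so that all three end as one flat, even stack held down by the lip. Leave the glass block, the tin, the wooden block and the cork block where they are.

Things in the scene. Friction and masses are not known exactly. Their poses are not given: they have to be found in the camera images.
- magazine: Fixed magazine of blue sheet steel, dark base plate 130 x 104 x 8 mm. Origin: centre of the base's underside, on the bench. Its frame: z up, +x to its back wall, -x to its open front (roughly to the robot). Well 63 mm wide (y -31.5 to +31.5 mm), 94.5 mm long (x -48 to +46.5 mm). Pads lie in it with their 90 mm length along x. Three loaded pads: centres at z = 89, 67, 45 mm.
- mouth (a point): Centre of the magazine's mouth (x = y = 0, z = 100 mm; magazine's axes). The side walls end at this height, their top 7 mm flared outward to y = +-39 mm. The spring lifts the pile against the lip, so the top pad's top face is at this height. A new pad laid on it with its centre at x = -31 mm is clear of the lip and does not tip off; fully home its centre is at x = -4.5 to +1.5 mm.
- lip (a point): Middle of the front end of the lip's flat underside (x = 25.5, z = 100 mm; magazine's axes). The lip, 3 mm thick, reaches forward from the back wall (inner face x = 46.5 mm); its front edge turns up to x = 20, z = 107 mm. A pad passes under when its top face is below z = 100 mm. The front wall opposite is low (top at z = 67 mm), so that a pressed pad slides in over it.
- follower (a joint): Sinking of the sprung platform (aluminium, 90 x 56 mm, guided, cannot tilt) under the pile, in m, positive down: 0 with one pad under the lip, 0.022 with two, 0.044 with three; hard stop at 0.048, so only 4 mm are spare when the third pad is pressed in. Spring force about 6 N at 0, 13 N at 0.044 (150 N/m).
- red_mid (a point): Centre (half-way up) of the black hand pad with the red lower edge and a red band of tape across one end of its top, already in the magazine. Every pad is a rigid block 55 x 90 x 22 mm, about 70 g; x is its 55 mm width, y its 90 mm length, z up.
- green_mid (a point): Centre (half-way up, 11 mm) of the black hand pad with the green lower edge and a green band of tape across one end of its top, lying flat on the bench; 55 mm wide along its x, 90 mm long along its y, 22 mm high. It can be turned end for end.
- yellow_mid (a point): Centre (half-way up, 11 mm) of the black hand pad with the yellow lower edge and a yellow band of tape across one end of its top, lying flat on the bench; same size and axes as the green one.
- glass_octagon: Bystander: pale teal glass block, 55 mm across, 42 mm high. Origin: centre of its underside.
- polish_tin: Bystander: round tin with a green lid, 77 mm across, 34 mm high. Origin: centre of its underside.
- pine_block: Bystander: pale wood block 45 x 70 x 45 mm. Origin: centre of its underside.
- cork_block: Bystander: cork block 50 x 85 x 30 mm. Origin: centre of its underside.
Things that resemble listed ones, but are neither listed nor needed, are in the scene too. What is shaped like the part that bears yellow_mid but pink is not meant.

How it is judged:
By the outcome, as a careful person would: the job done as asked, in the order asked, and still so for the second after the job is handed in, with the robot touching nothing.
It also fails if it takes over 64 s, if anything falls off the work surface, if the arm or the gripper's body presses on something with over 40 N, if the wrist force passes 120 N, or if a joint passes its speed limit or range.

## Working session

There is one attempt and no reset: what is moved stays moved. The work goes in short steps, Python scripts to look and compute and a tool call to move; the robot and the scene stay as the last step left them, time stands still between calls to the robot, and variables do not carry over. Pictures are saved under pics/ and viewed, and the job is handed in when it is done.

Besides the shell and the picture viewer there is one more tool, called by a JSON object that holds its "name" and its "arguments". send_rows: Moves the arm, as the interface text tells. Its arguments: {"type":"object","properties":{"plan":{"type":"array"}},"required":["plan"]}

```bash
ls; mkdir -p pics; python3 - <<'E'
from rig import env
import cv2
print(env.get_obs())
import pickle
for n in ["scene","top","wrist"]:
    o=env.get_obs()
    d=env.get_image(n); d['obs']=o
    pickle.dump(d,open(f'{n}0.pkl','wb'))
    cv2.imwrite(f'pics/{n}0.png',d['color'][:,:,::-1])
    print(n,{k:v for k,v in d.items() if k not in('color','range_z','obs')})
E
```

```text
pics
{'t': 0.0, 'q': array([ 1.09903420e+00,  3.20306605e-01,  1.56566041e+00, -2.69221070e-05,
        1.25738363e+00, -2.00091632e-02]), 'qvel': array([-4.91351020e-04, -6.63322802e-04, -5.19031870e-05,  3.34192211e-04,
        6.70752706e-04,  6.14889338e-04]), 'effort': array([-2.01055268e-04, -4.15506220e+01, -2.34159994e+01, -4.79666107e-05,
        8.42580339e-03,  4.42009070e-05]), 'ee_pos': array([0.25083025, 0.51693423, 0.252481  ]), 'tool_rot': array([-7.03489903e-01, -3.06139945e+00,  2.68783802e-03]), 'force': array([-0.84848551,  0.88042995, -0.56826137]), 'wrist_torque': array([-0.02512443, -0.0248876 ,  0.02177262]), 'opening': 1.003189651219703}
scene {'fx': 470.31234909180705, 'fy': 470.31234909180705, 'cx': 313.6754711113848, 'cy': 243.81349119270138, 'R': array([[ 0.85966936, -0.5106964 ,  0.01256097],
       [-0.27594463, -0.4849169 , -0.82988563],
       [ 0.42991063,  0.70996112, -0.55779213]]), 't': array([-0.4458773 ,  0.23831264,  0.93034098])}
top {'fx': 447.40248594099864, 'fy': 447.40248594099864, 'cx': 321.0035283664361, 'cy': 238.83828424742606, 'R': array([[-0.01494734, -0.9998694 ,  0.00614484],
       [-0.99838023,  0.01458711, -0.05499215],
       [ 0.05489533, -0.00695687, -0.99846788]]), 't': array([0.03115393, 0.56428815, 0.9686399 ])}
wrist {'fx': 418.76264395887983, 'fy': 418.76264395887983, 'cx': 324.0269013071102, 'cy': 238.9855510714214, 'mount': array([[-1.24430825e-04, -9.60082127e-01, -2.79718240e-01,
         7.18411714e-02],
       [ 9.99999579e-01, -3.73812042e-04,  8.38198781e-04,
        -1.16748484e-04],
       [-9.09301715e-04, -2.79718018e-01,  9.60081769e-01,
        -1.19859360e-01],
       [ 0.00000000e+00,  0.00000000e+00,  0.00000000e+00,
         1.00000000e+00]])}
```

View pics/scene0.png

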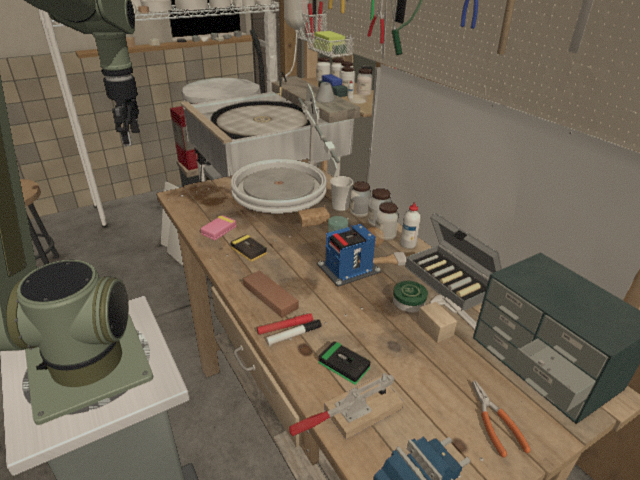

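View pics/top0.png

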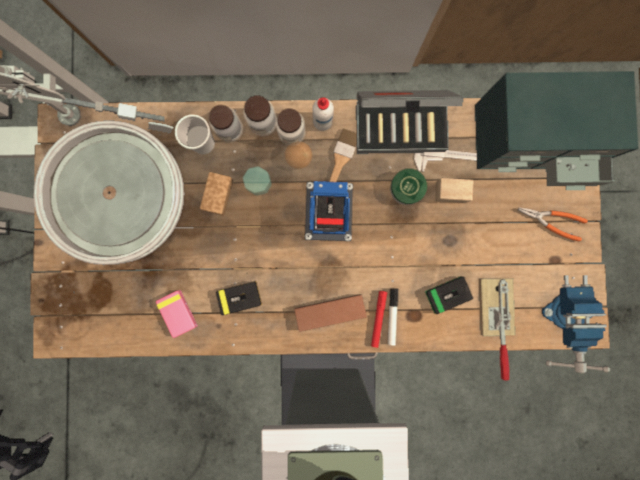

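View pics/wrist0.png

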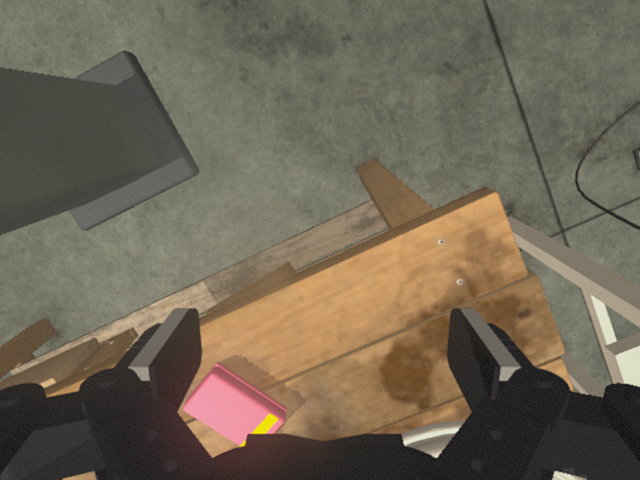

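The scene and top views show the yellow pad at top pixel (239,298), the green at (450,295) and the magazine at (330,210), with its open front toward the robot. The pink pad at (175,313) is a decoy. Next I measure these.

```bash
cat > h.py <<'E'
import numpy as np, cv2, pickle
def cloud(d):
    z=d['range_z']; v,u=np.mgrid[0:480,0:640]
    P=np.stack([(u-d['cx'])/d['fx']*z,(v-d['cy'])/d['fy']*z,z],-1)
    if 'R' in d: return (P-d['t'])@d['R']
    from scipy.spatial.transform import Rotation as Ro
    M=d['mount'];o=d['obs'];P=P@M[:3,:3].T+M[:3,3]
    return P@Ro.from_rotvec(o['tool_rot']).as_matrix().T+o['ee_pos']
E
python3 - <<'E'
from h import *
d=pickle.load(open('top0.pkl','rb'))
W=cloud(d)
def px(x,y,z):
    c=d['R']@np.array([x,y,z])+d['t'];return c[0]/c[2]*d['fx']+d['cx'],c[1]/c[2]*d['fy']+d['cy']
for n,(u,v) in dict(yellow=(239,298),green=(450,295)).items():
    m=np.zeros((480,640),bool); m[v-30:v+30,u-35:u+35]=1
    print(n,'bench z',np.median(W[v+22:v+28,u-5:u+5,2]))
    s=m&(W[...,2]>0.014)&(W[...,2]<0.035)
    pts=W[s][:,:2]
    r=cv2.minAreaRect((pts*1000).astype(np.float32)); print(n,len(pts),r, 'z',np.median(W[s][:,2]))
    hsv=cv2.cvtColor(d['color'],cv2.COLOR_RGB2HSV)
    # colour-based: black or bright tape
    b=(hsv[...,2]<60)&m
    print(' black', (cv2.minAreaRect((W[b][:,:2]*1000).astype(np.float32))))
    t=m&(hsv[...,1]>150)&(hsv[...,2]>100)&((hsv[...,0]>20) if n=='yellow' else (hsv[...,0]>40))&(hsv[...,0]<90)
    print(' tape',t.sum(),W[t].mean(0))
s=(W[...,2]>0.085)&(W[...,2]<0.12)
m=np.zeros((480,640),bool); m[165:250,295:365]=1
s&=m
print('mag top',s.sum(),cv2.minAreaRect((W[s][:,:2]*1000).astype(np.float32)))
im=cv2.resize(d['color'][165:255,290:370,::-1],None,fx=7,fy=6.6,interpolation=cv2.INTER_CUBIC); cv2.imwrite('pics/mag.png',im)
E
```

```text
yellow bench z -7.595591041193434e-05
yellow 1060 ((449.8435363769531, 206.68707275390625), (76.83966827392578, 90.13978576660156), 13.225625991821289) z 0.022259218305719183
 black ((456.343017578125, 134.86724853515625), (52.55973434448242, 230.90695190429688), 14.485270500183105)
 tape 142 [0.43092963 0.23567479 0.02270766]
green bench z -7.117229148407683e-05
green 1218 ((430.82550048828125, -270.1951599121094), (129.33811950683594, 99.16552734375), 83.18154907226562) z 0.02190580315258682
 black ((452.41119384765625, -128.63706970214844), (327.350341796875, 81.51419830322266), 83.778564453125)
 tape 24 [ 0.42186497 -0.22857165  0.02318989]
mag top 1627 ((626.8057861328125, 4.155815124511719), (77.95193481445312, 99.72003173828125), 87.38874816894531)
```

View pics/mag.png

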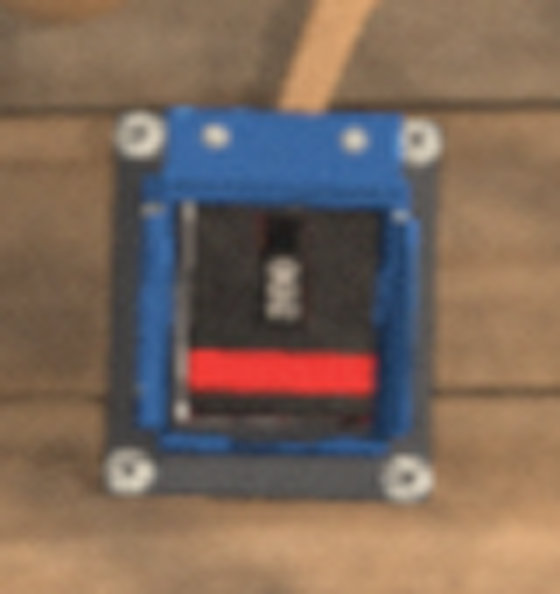

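```bash
python3 - <<'E'
from h import *
from scipy.spatial.transform import Rotation as Ro
d=pickle.load(open('top0.pkl','rb')); W=cloud(d)
for name in ['top','scene']:
    d=pickle.load(open(name+'0.pkl','rb')); W=cloud(d)
    for n,(x,y) in dict(yellow=(.45,.205),green=(.455,-.255)).items():
        s=(W[...,2]>0.016)&(W[...,2]<0.03)&(abs(W[...,0]-x)<.06)&(abs(W[...,1]-y)<.065)
        k,l,st,c=cv2.connectedComponentsWithStats(s.astype(np.uint8))
        i=1+np.argmax(st[1:,4]); p=W[l==i]
        print(name,n,st[i],cv2.minAreaRect((p[:,:2]*1000).astype(np.float32)),p.mean(0),np.median(p[:,2]))
    for z0,z1,lab in [(.004,.013,'base'),(.09,.11,'mouth')]:
        s=(W[...,2]>z0)&(W[...,2]<z1)&(abs(W[...,0]-.62)<.085)&(abs(W[...,1]-.005)<.07)
        k,l,st,c=cv2.connectedComponentsWithStats(s.astype(np.uint8))
        i=1+np.argmax(st[1:,4]); p=W[l==i]
        print(name,lab,st[i],cv2.minAreaRect((p[:,:2]*1000).astype(np.float32)),p.mean(0))
d=pickle.load(open('top0.pkl','rb'))
def ray(u,v,z):
    r=d['R'].T@np.array([(u-d['cx'])/d['fx'],(v-d['cy'])/d['fy'],1]); o=-d['R'].T@d['t']
    return o+r*(z-o[2])/r[2]
S=[ray(290+a/7,165+b/6.6,.010) for a,b in [(140,135),(416,139),(130,470),(407,479)]]
S=np.array(S);print('screws',S.round(4).tolist(),S.mean(0), 'axis',np.degrees(np.arctan2(*((S[0]+S[1]-S[2]-S[3])[1::-1]))))
# tip
d=pickle.load(open('wrist0.pkl','rb')); z=d['range_z']; v,u=np.mgrid[0:480,0:640]
P=np.stack([(u-d['cx'])/d['fx']*z,(v-d['cy'])/d['fy']*z,z],-1)@d['mount'][:3,:3].T+d['mount'][:3,3]
for (a,b) in [(180,330),(165,350),(150,390),(470,330),(190,312),(480,350),(520,390)]: print(a,b,P[b,a].round(4))
m=(z>0)&(z<.25)&(P[...,2]>-.02); 
print('max z finger',np.percentile(P[m][:,2],[50,90,99,100]), np.percentile(P[m][:,1],[0,5,50,95,100]))
E
```

```text
top yellow [ 216  281   46   34 1053] ((439.12103271484375, 204.15847778320312), (54.77585220336914, 90.12517547607422), 13.157793045043945) [0.43940179 0.20351861 0.02218617] 0.022266310287490248
top green [ 427  276   47   38 1045] ((438.6154479980469, -256.48101806640625), (55.36980056762695, 89.98936462402344), 21.381175994873047) [ 0.43884838 -0.25554416  0.02208902] 0.02212918424468766
top base [305 182  49  60 745] ((626.2711181640625, 3.6884384155273438), (105.17913818359375, 130.21337890625), 87.34544372558594) [0.61063289 0.01040794 0.0086121 ]
top mouth [ 310  181   40   51 1615] ((626.8057861328125, 4.155815124511719), (77.95193481445312, 99.72003173828125), 87.38874816894531) [0.62855895 0.00367337 0.1010953 ]
scene yellow [230 234  36  23 441] ((436.8569641113281, 203.7292938232422), (58.0875244140625, 93.06776428222656), 14.39771556854248) [0.43390823 0.19979824 0.02234475] 0.022624372106725008
scene green [ 319  341   51   39 1043] ((434.70166015625, -257.3766784667969), (57.23870086669922, 89.44078826904297), 21.800764083862305) [ 0.43337883 -0.25997406  0.02255196] 
[... 191 characters left out ...]
98]
scene mouth [326 224  49  28 804] ((624.5978393554688, 5.653892517089844), (82.90164947509766, 99.53795623779297), 87.46952056884766) [0.62229201 0.00104539 0.10024595]
screws [[0.6843, 0.0455, 0.01], [0.6818, -0.0423, 0.01], [0.5712, 0.0502, 0.01], [0.5669, -0.0373, 0.01]] [0.62605356 0.00401685 0.01      ] axis -2.427031848323116
180 330 [ 0.0121 -0.0421 -0.0098]
165 350 [ 0.0114 -0.043  -0.0196]
150 390 [ 0.0056 -0.0441 -0.0288]
470 330 [ 0.0119  0.0428 -0.0095]
190 312 [ 0.0121 -0.0428  0.0019]
480 350 [ 0.0103  0.0428 -0.0179]
520 390 [ 0.0129  0.044  -0.039 ]
max z finger [-0.00842395  0.00380029  0.0088413   0.01050432] [-0.05685008 -0.05333149 -0.04207014  0.05353696  0.05658664]
```

```bash
cat > go.py <<'E'
import sys, numpy as np
from rig import env
from scipy.spatial.transform import Rotation as Ro
def delta(p,yawdeg):
    o=env.get_obs(); R=Ro.from_rotvec(o['tool_rot']).as_matrix()
    a=np.radians(yawdeg); y=np.array([np.cos(a),np.sin(a),0]); z=np.array([0,0,-1.]); x=np.cross(y,z)
    T=np.stack([x,y,z],1)
    d=R.T@(np.array(p)-o['ee_pos'])*1000
    print('t %.2f pos'%o['t'],o['ee_pos'].round(4),'F',o['force'].round(1),'open %.1f'%(o['opening']*85))
    print('shift(cur axes)',d.round(1),'len %.0f'%np.linalg.norm(d),'turn',Ro.from_matrix(R.T@T).as_rotvec().round(4),' shift(target axes)',(T.T@(np.array(p)-o['ee_pos'])*1000).round(1))
MC=np.array([.6263,.0038]); MY=-2.5
def mag(x,y,z):
    a=np.radians(MY); return [MC[0]+x*np.cos(a)-y*np.sin(a),MC[1]+x*np.sin(a)+y*np.cos(a),z]
if __name__=='__main__':
    a=[float(s) for s in sys.argv[2:]]
    if sys.argv[1]=='w': delta(a[:3],a[3])
    else: print(mag(*a[:3])); delta(mag(*a[:3]),a[3] if len(a)>3 else 90+MY)
E
python3 go.py w .4385 -.2565 .13 21.4
```

```text
t 0.15 pos [0.2509 0.517  0.2527] F [-0.4  0.2  1. ] open 84.9
shift(cur axes) [-506.5 -613.9  123.5] len 805 turn [-1.300e-03  5.000e-04  7.456e-01]  shift(target axes) [-788.7 -107.6  122.7]
```

{"name": "send_rows", "arguments": {"plan": [{"dx":-26.6,"dy":-32.3,"dz":6.5,"claw":85},{"dx":-26.6,"dy":-32.3,"dz":6.5},{"dx":-26.6,"dy":-32.3,"dz":6.5},{"dx":-26.6,"dy":-32.3,"dz":6.5},{"dx":-26.6,"dy":-32.3,"dz":6.5},{"dx":-26.6,"dy":-32.3,"dz":6.5},{"dx":-26.6,"dy":-32.3,"dz":6.5},{"dx":-26.6,"dy":-32.3,"dz":6.5},{"dx":-26.6,"dy":-32.3,"dz":6.5},{"dx":-26.6,"dy":-32.3,"dz":6.5},{"dx":-26.6,"dy":-32.3,"dz":6.5},{"dx":-26.6,"dy":-32.3,"dz":6.5}]}}

```text
schema error: expected keys ax, ay, az, dx, dy, dz, claw
```

{"name": "send_rows", "arguments": {"plan": [{"dx":-26.6,"dy":-32.3,"dz":6.5},{"dx":-26.6,"dy":-32.3,"dz":6.5},{"dx":-26.6,"dy":-32.3,"dz":6.5},{"dx":-26.6,"dy":-32.3,"dz":6.5},{"dx":-26.6,"dy":-32.3,"dz":6.5},{"dx":-26.6,"dy":-32.3,"dz":6.5},{"dx":-26.6,"dy":-32.3,"dz":6.5},{"az":0.149},{"az":0.149},{"az":0.149},{"az":0.149},{"az":0.149}]}}

```text
schema error: expected keys ax, ay, az, dx, dy, dz, claw
```

```bash
python3 - <<'E'
from h import *
from rig import env
from go import delta
delta([.4385,-.2565,.13],21.4)
o=env.get_obs(); d=env.get_image('wrist'); d['obs']=o; W=cloud(d)
cv2.imwrite('pics/w1.png',d['color'][:,:,::-1])
s=(W[...,2]>0.016)&(W[...,2]<0.03)&(abs(W[...,0]-.439)<.065)&(abs(W[...,1]+.256)<.065)
k,l,st,c=cv2.connectedComponentsWithStats(s.astype(np.uint8)); i=1+np.argmax(st[1:,4]); p=W[l==i]
print(st[i],cv2.minAreaRect((p[:,:2]*1000).astype(np.float32)),np.median(p[:,2]))
E
```

```text
t 0.15 pos [0.2509 0.517  0.2527] F [-0.4  0.2  1. ] open 84.9
shift(cur axes) [-506.5 -613.9  123.5] len 805 turn [-1.300e-03  5.000e-04  7.456e-01]  shift(target axes) [-788.7 -107.6  122.7]Traceback (most recent call last):
  File "<stdin>", line 8, in <module>
    return _wrapfunc(a, 'argmax', axis=axis, out=out, **kwds)
    return bound(*args, **kwds)
ValueError: attempt to get argmax of an empty sequence
```

All keys are needed in every row.

{"name": "send_rows", "arguments": {"plan": [{"ax":0,"ay":0,"az":0,"dx":-26.6,"dy":-32.3,"dz":6.5,"claw":85},{"ax":0,"ay":0,"az":0,"dx":-26.6,"dy":-32.3,"dz":6.5,"claw":85},{"ax":0,"ay":0,"az":0,"dx":-26.6,"dy":-32.3,"dz":6.5,"claw":85},{"ax":0,"ay":0,"az":0,"dx":-26.6,"dy":-32.3,"dz":6.5,"claw":85},{"ax":0,"ay":0,"az":0,"dx":-26.6,"dy":-32.3,"dz":6.5,"claw":85},{"ax":0,"ay":0,"az":0,"dx":-26.6,"dy":-32.3,"dz":6.5,"claw":85},{"ax":0,"ay":0,"az":0,"dx":-26.6,"dy":-32.3,"dz":6.5,"claw":85},{"ax":0,"ay":0,"az":0,"dx":-26.6,"dy":-32.3,"dz":6.5,"claw":85},{"ax":0,"ay":0,"az":0,"dx":-26.6,"dy":-32.3,"dz":6.5,"claw":85},{"ax":0,"ay":0,"az":0,"dx":-26.6,"dy":-32.3,"dz":6.5,"claw":85},{"ax":0,"ay":0,"az":0,"dx":-26.6,"dy":-32.3,"dz":6.5,"claw":85},{"ax":0,"ay":0,"az":0,"dx":-26.6,"dy":-32.3,"dz":6.5,"claw":85}]}}

```text
t: 1.4
ee_pos: [0.3691, 0.0276, 0.1752]
tool_rot: [0.703, 3.061, 0.001]
force: [0.3, -0.7, 0.8]
opening: 1.001
```

{"name": "send_rows", "arguments": {"plan": [{"ax":0,"ay":0,"az":0,"dx":-26.6,"dy":-32.3,"dz":6.5,"claw":85},{"ax":0,"ay":0,"az":0,"dx":-26.6,"dy":-32.3,"dz":6.5,"claw":85},{"ax":0,"ay":0,"az":0,"dx":-26.6,"dy":-32.3,"dz":6.5,"claw":85},{"ax":0,"ay":0,"az":0,"dx":-26.6,"dy":-32.3,"dz":6.5,"claw":85},{"ax":0,"ay":0,"az":0,"dx":-26.6,"dy":-32.3,"dz":6.5,"claw":85},{"ax":0,"ay":0,"az":0,"dx":-26.6,"dy":-32.3,"dz":6.5,"claw":85},{"ax":0,"ay":0,"az":0,"dx":-26.6,"dy":-32.3,"dz":6.5,"claw":85},{"ax":0,"ay":0,"az":0.149,"dx":0,"dy":0,"dz":0,"claw":85},{"ax":0,"ay":0,"az":0.149,"dx":0,"dy":0,"dz":0,"claw":85},{"ax":0,"ay":0,"az":0.149,"dx":0,"dy":0,"dz":0,"claw":85},{"ax":0,"ay":0,"az":0.149,"dx":0,"dy":0,"dz":0,"claw":85},{"ax":0,"ay":0,"az":0.149,"dx":0,"dy":0,"dz":0,"claw":85}]}}

```text
t: 2.6
ee_pos: [0.4377, -0.2555, 0.1296]
tool_rot: [-1.778, -2.59, -0.0]
force: [-1.0, -1.5, 0.2]
opening: 0.994
```

```bash
python3 - <<'E'
from h import *
from rig import env
from go import delta
delta([.4385,-.2565,.13],21.4)
o=env.get_obs(); d=env.get_image('wrist'); d['obs']=o; W=cloud(d)
cv2.imwrite('pics/w1.png',d['color'][:,:,::-1])
s=(W[...,2]>0.016)&(W[...,2]<0.03)&(abs(W[...,0]-.439)<.065)&(abs(W[...,1]+.256)<.065)
k,l,st,c=cv2.connectedComponentsWithStats(s.astype(np.uint8)); i=1+np.argmax(st[1:,4]); p=W[l==i]
print(st[i],cv2.minAreaRect((p[:,:2]*1000).astype(np.float32)),np.median(p[:,2]))
E
```

```text
t 2.60 pos [ 0.4377 -0.2555  0.1296] F [-1.  -1.5  0.2] open 84.5
shift(cur axes) [-1.2  0.4 -0.4] len 1 turn [-0.0002 -0.0004 -0.0058]  shift(target axes) [-1.2  0.4 -0.4]
[  271   166   100   151 14109] ((435.48846435546875, -255.58937072753906), (55.15935134887695, 89.99956512451172), 21.69956398010254) 0.021117383649044613
```

View pics/w1.png

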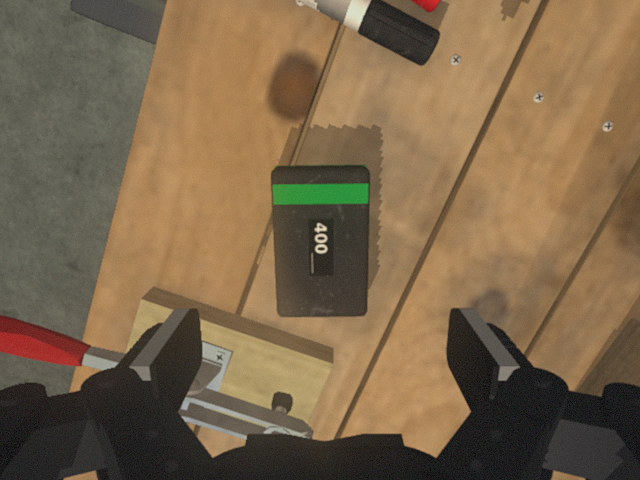

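```bash
python3 go.py w .4365 -.2562 .024 21.5
```

```text
t 2.65 pos [ 0.4377 -0.2555  0.1296] F [-0.7  0.7 -0.5] open 84.2
shift(cur axes) [ -0.3  -1.4 105.6] len 106 turn [-0.0001 -0.0003 -0.0112]  shift(target axes) [ -0.2  -1.4 105.6]
```

{"name": "send_rows", "arguments": {"plan": [{"ax":0,"ay":0,"az":-0.008,"dx":0,"dy":-1.4,"dz":30,"claw":75},{"ax":0,"ay":0,"az":0,"dx":0,"dy":0,"dz":30,"claw":75},{"ax":0,"ay":0,"az":0,"dx":0,"dy":0,"dz":25,"claw":75},{"ax":0,"ay":0,"az":0,"dx":0,"dy":0,"dz":15,"claw":75},{"ax":0,"ay":0,"az":0,"dx":0,"dy":0,"dz":5.6,"claw":75},{"ax":0,"ay":0,"az":0,"dx":0,"dy":0,"dz":0,"claw":75},{"ax":0,"ay":0,"az":0,"dx":0,"dy":0,"dz":0,"claw":40},{"ax":0,"ay":0,"az":0,"dx":0,"dy":0,"dz":0,"claw":40},{"ax":0,"ay":0,"az":0,"dx":0,"dy":0,"dz":0,"claw":40},{"ax":0,"ay":0,"az":0,"dx":0,"dy":0,"dz":0,"claw":40},{"ax":0,"ay":0,"az":0,"dx":0,"dy":0,"dz":0,"claw":40}]}}

```text
t: 3.75
ee_pos: [0.4373, -0.2565, 0.0254]
tool_rot: [1.757, 2.601, 0.0]
force: [0.6, 1.4, 6.2]
opening: 0.624
```

{"name": "send_rows", "arguments": {"plan": [{"ax":0,"ay":0,"az":0,"dx":0,"dy":0,"dz":-10,"claw":40},{"ax":0,"ay":0,"az":0,"dx":0,"dy":0,"dz":-40,"claw":40},{"ax":0,"ay":0,"az":0,"dx":0,"dy":0,"dz":-45,"claw":40},{"ax":0,"ay":0,"az":0,"dx":0,"dy":0,"dz":-45,"claw":40},{"ax":0,"ay":0,"az":0,"dx":0,"dy":0,"dz":0,"claw":40}]}}

```text
t: 4.25
ee_pos: [0.4396, -0.2578, 0.1708]
tool_rot: [1.751, 2.592, 0.001]
force: [0.5, -0.3, -0.7]
opening: 0.631
```

```bash
python3 - <<'E'
from h import *
from rig import env
o=env.get_obs(); print(o['ee_pos'],o['force'],o['opening']); d=env.get_image('scene'); d['obs']=o
c=d['R']@o['ee_pos']+d['t'];u,v=int(c[0]/c[2]*d['fx']+d['cx']),int(c[1]/c[2]*d['fy']+d['cy']);print(u,v)
cv2.imwrite('pics/s2.png',cv2.resize(d['color'][v-50:v+50,u-65:u+65,::-1],None,fx=6,fy=6,interpolation=cv2.INTER_CUBIC))
pickle.dump(d,open('scene2.pkl','wb'))
E
```

```text
[ 0.43957137 -0.25784465  0.1707732 ] [ 0.54718685 -0.30208217 -0.68479321] 0.6308990793373438
350 299
```

View pics/s2.png

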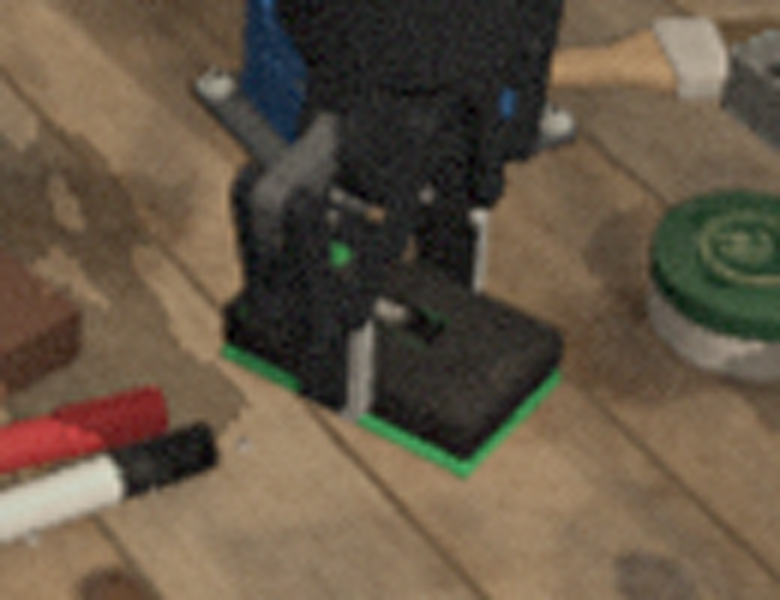

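```bash
python3 go.py w .4373 -.2565 .035 21.5
```

```text
t 4.30 pos [ 0.4379 -0.2568  0.1677] F [ 1.   0.5 -1.4] open 53.5
shift(cur axes) [  1.3  -1.1 132.7] len 133 turn [0.0046 0.0061 0.0069]  shift(target axes) [  0.5  -0.4 132.7]
```

{"name": "send_rows", "arguments": {"plan": [{"ax":0,"ay":0,"az":0,"dx":0,"dy":0,"dz":30,"claw":40},{"ax":0,"ay":0,"az":0,"dx":0,"dy":0,"dz":40,"claw":40},{"ax":0,"ay":0,"az":0,"dx":0,"dy":0,"dz":30,"claw":40},{"ax":0,"ay":0,"az":0,"dx":0,"dy":0,"dz":20,"claw":40},{"ax":0,"ay":0,"az":0,"dx":0,"dy":0,"dz":8,"claw":40},{"ax":0,"ay":0,"az":0,"dx":0,"dy":0,"dz":0,"claw":40},{"ax":0,"ay":0,"az":0,"dx":0,"dy":0,"dz":0,"claw":40},{"ax":0,"ay":0,"az":0,"dx":0,"dy":0,"dz":0,"claw":40}]}}

```text
t: 5.1
ee_pos: [0.4371, -0.2563, 0.0372]
tool_rot: [1.758, 2.601, 0.0]
force: [0.3, -0.8, -0.7]
opening: 0.628
```

```bash
python3 go.py w .4373 -.2565 .0255 21.5
```

```text
t 5.10 pos [ 0.4371 -0.2563  0.0372] F [ 0.3 -0.8 -0.7] open 53.4
shift(cur axes) [-0.2  0.1 11.7] len 12 turn [0.0013 0.0016 0.0068]  shift(target axes) [-0.2  0.1 11.7]
```

{"name": "send_rows", "arguments": {"plan": [{"ax":0,"ay":0,"az":0,"dx":0,"dy":0,"dz":6,"claw":40},{"ax":0,"ay":0,"az":0,"dx":0,"dy":0,"dz":5.5,"claw":40},{"ax":0,"ay":0,"az":0,"dx":0,"dy":0,"dz":0,"claw":40},{"ax":0,"ay":0,"az":0,"dx":0,"dy":0,"dz":0,"claw":68},{"ax":0,"ay":0,"az":0,"dx":0,"dy":0,"dz":0,"claw":68},{"ax":0,"ay":0,"az":0,"dx":0,"dy":0,"dz":-9,"claw":68},{"ax":0,"ay":0,"az":0,"dx":0,"dy":0,"dz":0,"claw":68},{"ax":0,"ay":0,"az":0,"dx":0,"dy":0,"dz":0,"claw":40},{"ax":0,"ay":0,"az":0,"dx":0,"dy":0,"dz":0,"claw":40},{"ax":0,"ay":0,"az":0,"dx":0,"dy":0,"dz":0,"claw":40},{"ax":0,"ay":0,"az":0,"dx":0,"dy":0,"dz":0,"claw":40}]}}

```text
t: 6.2
ee_pos: [0.4368, -0.2561, 0.0345]
tool_rot: [1.759, 2.602, 0.0]
force: [-0.9, 0.6, 6.9]
opening: 0.617
```

```bash
python3 go.py m -.065 0 .190
```

```text
[np.float64(0.5613618655971793), np.float64(0.006635260178746841), 0.19]
t 6.20 pos [ 0.4368 -0.2561  0.0345] F [-0.9  0.6  6.9] open 52.4
shift(cur axes) [ 197.3  213.6 -155.5] len 330 turn [ 1.0000e-04  1.1000e-03 -1.1451e+00]  shift(target axes) [-113.   268.  -155.5]
```

{"name": "send_rows", "arguments": {"plan": [{"ax":0,"ay":0,"az":0,"dx":0,"dy":0,"dz":-15.5,"claw":40},{"ax":0,"ay":0,"az":0,"dx":0,"dy":0,"dz":-20,"claw":40},{"ax":0,"ay":0,"az":-0.127,"dx":0,"dy":0,"dz":-20,"claw":40},{"ax":0,"ay":0,"az":-0.127,"dx":0,"dy":0,"dz":-20,"claw":40},{"ax":0,"ay":0,"az":-0.127,"dx":0,"dy":0,"dz":-20,"claw":40},{"ax":0,"ay":0,"az":-0.127,"dx":0,"dy":0,"dz":-20,"claw":40},{"ax":0,"ay":0,"az":-0.127,"dx":0,"dy":0,"dz":-20,"claw":40},{"ax":0,"ay":0,"az":-0.127,"dx":0,"dy":0,"dz":-20,"claw":40},{"ax":0,"ay":0,"az":-0.127,"dx":0,"dy":0,"dz":0,"claw":40},{"ax":0,"ay":0,"az":-0.127,"dx":0,"dy":0,"dz":0,"claw":40},{"ax":0,"ay":0,"az":-0.127,"dx":0,"dy":0,"dz":0,"claw":40}]}}

```text
t: 7.3
ee_pos: [0.4362, -0.2558, 0.189]
tool_rot: [-0.064, -3.141, -0.0]
force: [-0.2, 0.2, -1.3]
opening: 0.619
```

{"name": "send_rows", "arguments": {"plan": [{"ax":0,"ay":0,"az":0,"dx":-10,"dy":24,"dz":0,"claw":40},{"ax":0,"ay":0,"az":0,"dx":-17,"dy":40,"dz":0,"claw":40},{"ax":0,"ay":0,"az":0,"dx":-17,"dy":40,"dz":0,"claw":40},{"ax":0,"ay":0,"az":0,"dx":-17,"dy":40,"dz":0,"claw":40},{"ax":0,"ay":0,"az":0,"dx":-17,"dy":40,"dz":0,"claw":40},{"ax":0,"ay":0,"az":0,"dx":-17,"dy":40,"dz":0,"claw":40},{"ax":0,"ay":0,"az":0,"dx":-12,"dy":28,"dz":0,"claw":40},{"ax":0,"ay":0,"az":0,"dx":-6,"dy":16,"dz":0,"claw":40},{"ax":0,"ay":0,"az":0,"dx":0,"dy":0,"dz":0,"claw":40},{"ax":0,"ay":0,"az":0,"dx":0,"dy":0,"dz":0,"claw":40}]}}

```text
t: 8.3
ee_pos: [0.561, 0.006, 0.1888]
tool_rot: [-0.071, -3.139, 0.001]
force: [-0.4, -1.1, 0.3]
opening: 0.617
```

```bash
python3 - <<'E'
from h import *
from rig import env
from go import *
delta(mag(-.036,0,.142),87.5)
for n in ['scene','top']:
    d=env.get_image(n)
    c=d['R']@np.array(mag(-.02,0,.11))+d['t'];u,v=int(c[0]/c[2]*d['fx']+d['cx']),int(c[1]/c[2]*d['fy']+d['cy'])
    cv2.imwrite(f'pics/{n}3.png',cv2.resize(d['color'][v-55:v+45,u-65:u+65,::-1],None,fx=6,fy=6,interpolation=cv2.INTER_CUBIC))
E
```

```text
t 8.30 pos [0.561  0.006  0.1888] F [-0.4 -1.1  0.3] open 52.4
shift(cur axes) [-29.4   0.8  46.8] len 55 turn [-0.0008 -0.0014 -0.0019]  shift(target axes) [-29.3   0.7  46.8]
```

View pics/scene3.png

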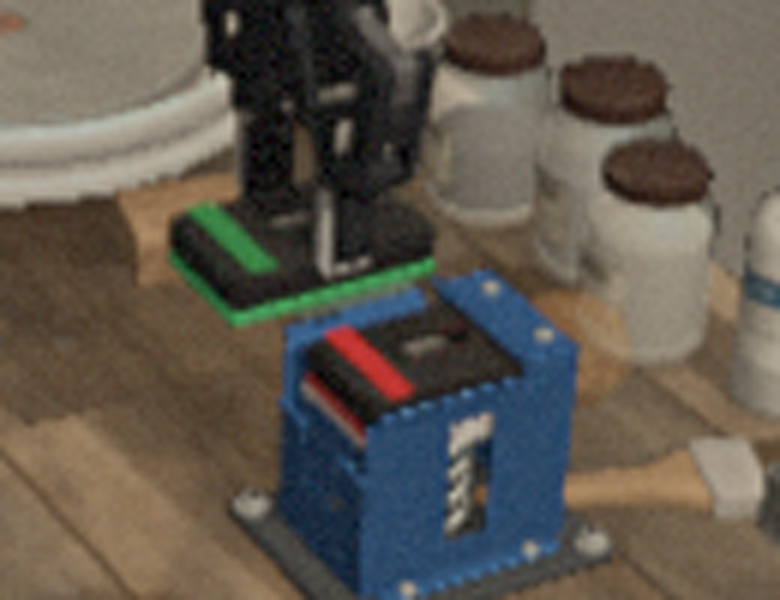

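View pics/top3.png

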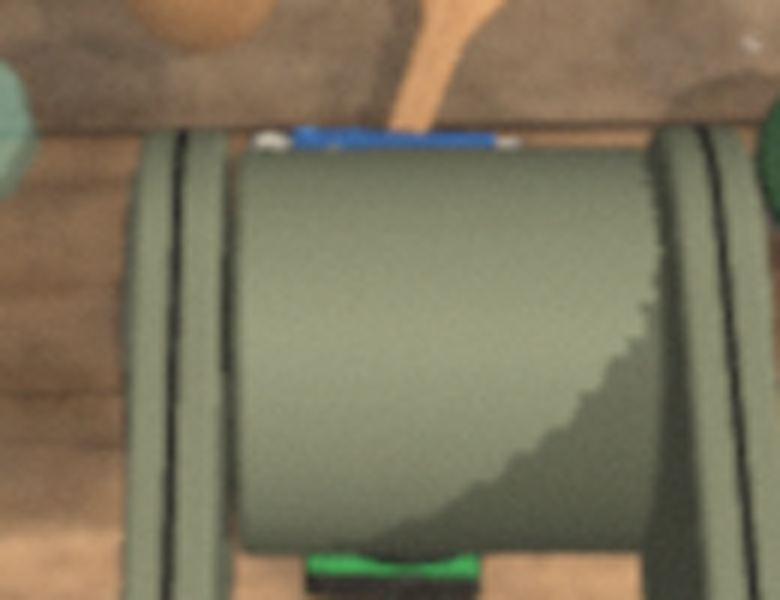

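```bash
python3 - <<'E'
from h import *
from rig import env
from go import *
d=env.get_image('scene');W=cloud(d)
o=env.get_obs();print(o['ee_pos'])
hsv=cv2.cvtColor(d['color'],cv2.COLOR_RGB2HSV)
s=(W[...,2]>0.150)&(W[...,2]<0.182)&(abs(W[...,0]-.56)<.07)&(abs(W[...,1]-.006)<.05)
p=W[s]; a=np.radians(-2.5); ex=np.array([np.cos(a),np.sin(a)]); ey=np.array([-ex[1],ex[0]])
q=(p[:,:2]-MC)@np.stack([ex,ey],1)
for lo,hi in [(.15,.157),(.157,.165),(.165,.172),(.172,.178),(.178,.182)]:
    m=(p[:,2]>lo)&(p[:,2]<hi); print(lo,m.sum(),(np.percentile(q[m],[0,2,98,100],axis=0)*1000).round(1).tolist())
g=s&(hsv[...,0]>45)&(hsv[...,0]<85)&(hsv[...,1]>120)
pg=W[g];print('green',g.sum(),pg.min(0),pg.max(0)); qg=(pg[:,:2]-MC)@np.stack([ex,ey],1)
e=pg[:,2]<.165; print('edge', qg[e].min(0)*1000,qg[e].max(0)*1000,np.percentile(pg[e][:,2],[5,50,95]))
t=(W[...,2]>0.095)&(W[...,2]<0.105)&(abs(W[...,0]-.62)<.085)&(abs(W[...,1]-.005)<.07)
qt=(W[t][:,:2]-MC)@np.stack([ex,ey],1); print('mouth',np.percentile(qt,[0,1,99,100],axis=0)*1000)
E
```

```text
[0.56104731 0.00528732 0.18917622]
0.15 10 [[-109.7, -27.5], [-109.7, -27.4], [-42.3, 17.9], [-37.6, 24.0]]
0.157 126 [[-112.1, -29.8], [-111.6, -29.1], [-26.8, 15.6], [-24.7, 24.2]]
0.165 106 [[-112.5, -32.4], [-111.9, -30.6], [-24.5, 17.4], [-20.7, 20.9]]
0.172 287 [[-112.4, -35.5], [-111.5, -31.9], [-25.6, 25.5], [-21.9, 32.6]]
0.178 140 [[-110.7, -39.2], [-107.3, -38.5], [-27.6, 29.3], [-25.5, 35.6]]
green 139 [ 0.5140291  -0.02471401  0.15546857] [0.60045375 0.02792628 0.18024018]
edge [-112.13102245  -29.82013463] [-24.69013012  14.46088625] [0.15668468 0.15916418 0.16350924]
mouth [[-50.37221858 -40.00553899]
 [-47.58416584 -37.41630584]
 [ 45.18999022  39.85124654]
 [ 48.53115299  41.04961827]]
```

```bash
python3 go.py m -.0305 0 .142
```

```text
[np.float64(0.5958290292417533), np.float64(0.005130391314642748), 0.142]
t 8.45 pos [0.561  0.0053 0.1892] F [ 0.4  0.3 -0.3] open 52.2
shift(cur axes) [-34.8   1.5  47.2] len 59 turn [-0.0003 -0.0005 -0.0037]  shift(target axes) [-34.8   1.4  47.2]
```

{"name": "send_rows", "arguments": {"plan": [{"ax":0,"ay":0,"az":-0.003,"dx":-15,"dy":1.4,"dz":0,"claw":40},{"ax":0,"ay":0,"az":0,"dx":-15,"dy":0,"dz":10,"claw":40},{"ax":0,"ay":0,"az":0,"dx":-5,"dy":0,"dz":20,"claw":40},{"ax":0,"ay":0,"az":0,"dx":0,"dy":0,"dz":12,"claw":40},{"ax":0,"ay":0,"az":0,"dx":0,"dy":0,"dz":5,"claw":40},{"ax":0,"ay":0,"az":0,"dx":0,"dy":0,"dz":0,"claw":40},{"ax":0,"ay":0,"az":0,"dx":0,"dy":0,"dz":0,"claw":40}]}}

```text
t: 9.15
ee_pos: [0.5967, 0.0062, 0.1429]
tool_rot: [0.068, 3.14, 0.0]
force: [0.0, -0.3, -0.8]
opening: 0.618
```

```bash
python3 - <<'E'
from h import *
from rig import env
from go import *
delta(mag(-.0305,0,.135),87.5)
for n in ['scene']:
    d=env.get_image(n)
    c=d['R']@np.array(mag(-.02,0,.11))+d['t'];u,v=int(c[0]/c[2]*d['fx']+d['cx']),int(c[1]/c[2]*d['fy']+d['cy'])
    cv2.imwrite(f'pics/{n}4.png',cv2.resize(d['color'][v-55:v+45,u-65:u+65,::-1],None,fx=6,fy=6,interpolation=cv2.INTER_CUBIC))
E
```

```text
t 9.15 pos [0.5967 0.0062 0.1429] F [ 0.  -0.3 -0.8] open 52.5
shift(cur axes) [ 0.8 -1.1  7.9] len 8 turn [0.0001 0.0009 0.0005]  shift(target axes) [ 0.8 -1.1  7.9]
```

View pics/scene4.png

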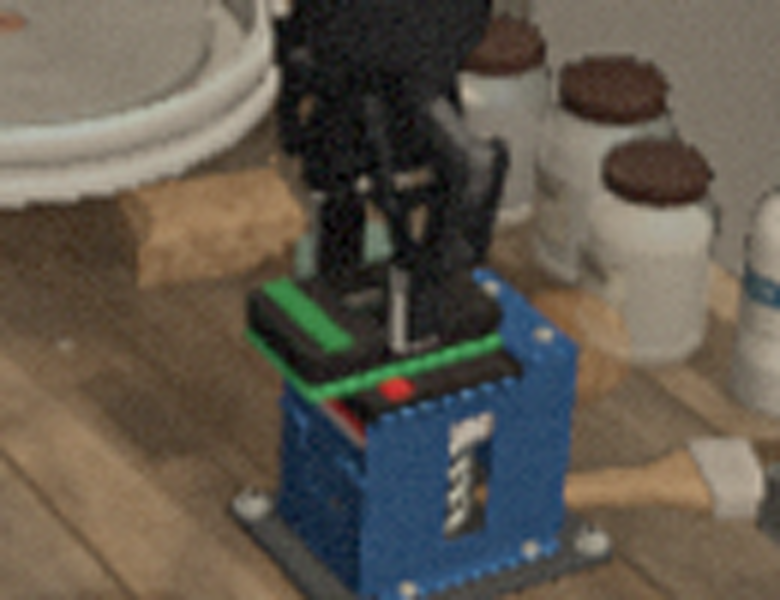

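{"name": "send_rows", "arguments": {"plan": [{"ax":0,"ay":0,"az":0,"dx":0.5,"dy":-1,"dz":3,"claw":40},{"ax":0,"ay":0,"az":0,"dx":0,"dy":0,"dz":2.5,"claw":40},{"ax":0,"ay":0,"az":0,"dx":0,"dy":0,"dz":1.5,"claw":40},{"ax":0,"ay":0,"az":0,"dx":0,"dy":0,"dz":0,"claw":40},{"ax":0,"ay":0,"az":0,"dx":0,"dy":0,"dz":0,"claw":40}]}}

```text
t: 9.7
ee_pos: [0.5961, 0.0055, 0.1352]
tool_rot: [-0.067, -3.141, -0.0]
force: [0.5, -0.4, 0.0]
opening: 0.616
```

{"name": "send_rows", "arguments": {"plan": [{"ax":0,"ay":0,"az":0,"dx":0,"dy":0,"dz":1.5,"claw":40},{"ax":0,"ay":0,"az":0,"dx":0,"dy":0,"dz":0,"claw":40},{"ax":0,"ay":0,"az":0,"dx":0,"dy":0,"dz":0,"claw":40}]}}

```text
t: 10.0
ee_pos: [0.5963, 0.0055, 0.1342]
tool_rot: [0.067, 3.14, 0.0]
force: [-0.9, -0.4, 3.1]
opening: 0.616
```

{"name": "send_rows", "arguments": {"plan": [{"ax":0,"ay":0,"az":0,"dx":0,"dy":0,"dz":0,"claw":60},{"ax":0,"ay":0,"az":0,"dx":0,"dy":0,"dz":0,"claw":68},{"ax":0,"ay":0,"az":0,"dx":0,"dy":0,"dz":0,"claw":68},{"ax":0,"ay":0,"az":0,"dx":0,"dy":0,"dz":-10,"claw":68},{"ax":0,"ay":0,"az":0,"dx":0,"dy":0,"dz":-20,"claw":68},{"ax":0,"ay":0,"az":0,"dx":0,"dy":0,"dz":-10,"claw":68},{"ax":0,"ay":0,"az":0,"dx":0,"dy":0,"dz":0,"claw":20},{"ax":0,"ay":0,"az":0,"dx":0,"dy":0,"dz":0,"claw":20},{"ax":0,"ay":0,"az":0,"dx":0,"dy":0,"dz":0,"claw":20},{"ax":0,"ay":0,"az":0,"dx":0,"dy":0,"dz":0,"claw":20}]}}

```text
t: 11.0
ee_pos: [0.5957, 0.0055, 0.1729]
tool_rot: [-0.067, -3.139, -0.0]
force: [-0.2, -0.1, 0.4]
opening: 0.228
```

```bash
cat > look.py <<'E'
from h import *
from rig import env
from go import *
import sys
k=sys.argv[1]
o=env.get_obs();print('t %.2f'%o['t'],o['ee_pos'].round(4),'F',o['force'].round(1),'open',o['opening']*85)
d=env.get_image('scene');W=cloud(d)
c=d['R']@np.array(mag(-.02,0,.11))+d['t'];u,v=int(c[0]/c[2]*d['fx']+d['cx']),int(c[1]/c[2]*d['fy']+d['cy'])
cv2.imwrite(f'pics/look{k}.png',cv2.resize(d['color'][v-55:v+45,u-65:u+65,::-1],None,fx=6,fy=6,interpolation=cv2.INTER_CUBIC))
a=np.radians(MY); ex=np.array([np.cos(a),np.sin(a)]); ey=np.array([-ex[1],ex[0]])
hsv=cv2.cvtColor(d['color'],cv2.COLOR_RGB2HSV)
roi=(abs(W[...,0]-.6)<.11)&(abs(W[...,1])<.06)&(W[...,2]>.03)
Q=np.concatenate([((W[...,:2]-MC)@np.stack([ex,ey],1)),W[...,2:]],-1)*1000
for n,lo,hi in [('red',-1,8),('yellow',22,34),('green',45,85)]:
    m=roi&(hsv[...,1]>130)&(hsv[...,2]>70)&(hsv[...,0]>lo)&(hsv[...,0]<hi)
    if m.sum()>3: print(n,m.sum(),'min',np.percentile(Q[m],2,axis=0).round(1),'max',np.percentile(Q[m],98,axis=0).round(1))
E
python3 look.py 5; python3 go.py m -.027 0 .155
```

```text
t 11.00 [0.5957 0.0055 0.1729] F [-0.2 -0.1  0.4] open 19.353667287967124
red 5 min [-48.  -17.4  80.1] max [-44.4  -5.3  86.9]
green 107 min [-75.6 -27.8  57.3] max [  6.5  31.7 125. ]
[np.float64(0.5993256980172899), np.float64(0.004977723458864072), 0.155]
t 11.05 pos [0.5958 0.0055 0.173 ] F [0.9 0.  0.4] open 19.9
shift(cur axes) [-3.6 -0.3 18. ] len 18 turn [ 0.     -0.0014  0.0009]  shift(target axes) [-3.6 -0.3 18. ]
```

View pics/look5.png

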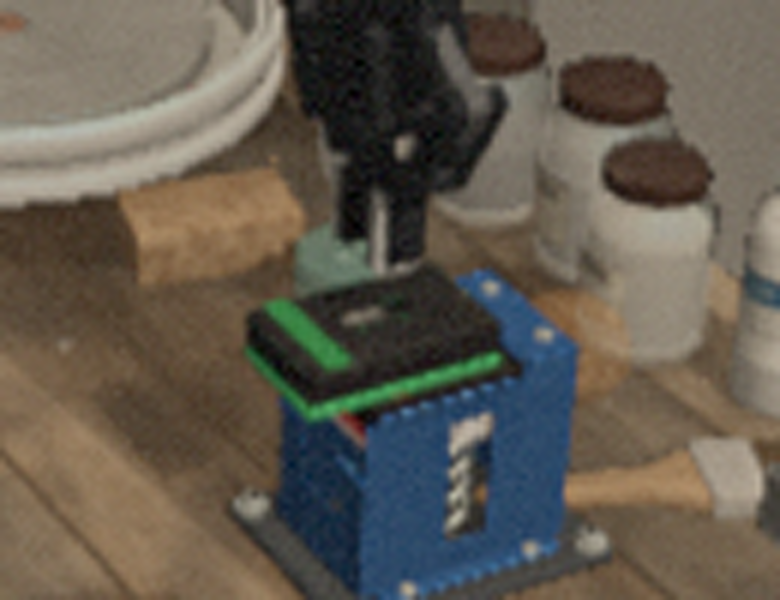

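{"name": "send_rows", "arguments": {"plan": [{"ax":0,"ay":0,"az":0,"dx":-4,"dy":0,"dz":10,"claw":20},{"ax":0,"ay":0,"az":0,"dx":0,"dy":0,"dz":10,"claw":20},{"ax":0,"ay":0,"az":0,"dx":0,"dy":0,"dz":4,"claw":20},{"ax":0,"ay":0,"az":0,"dx":0,"dy":0,"dz":2,"claw":20},{"ax":0,"ay":0,"az":0,"dx":0,"dy":0,"dz":0,"claw":20},{"ax":0,"ay":0,"az":0,"dx":0,"dy":0,"dz":0,"claw":20}]}}

```text
t: 11.65
ee_pos: [0.6003, 0.0053, 0.1479]
tool_rot: [0.067, 3.14, 0.0]
force: [-0.4, 0.2, 0.2]
opening: 0.231
```

{"name": "send_rows", "arguments": {"plan": [{"ax":0,"ay":0,"az":0,"dx":0,"dy":0,"dz":1,"claw":20},{"ax":0,"ay":0,"az":0,"dx":0,"dy":0,"dz":1,"claw":20},{"ax":0,"ay":0,"az":0,"dx":0,"dy":0,"dz":1,"claw":20},{"ax":0,"ay":0,"az":0,"dx":0,"dy":0,"dz":0,"claw":20},{"ax":0,"ay":0,"az":0,"dx":0,"dy":0,"dz":0,"claw":20}]}}

```text
t: 12.15
ee_pos: [0.6001, 0.0053, 0.1447]
tool_rot: [0.067, 3.141, 0.0]
force: [-0.6, 0.3, 0.0]
opening: 0.236
```

{"name": "send_rows", "arguments": {"plan": [{"ax":0,"ay":0,"az":0,"dx":0,"dy":0,"dz":1,"claw":20},{"ax":0,"ay":0,"az":0,"dx":0,"dy":0,"dz":1,"claw":20},{"ax":0,"ay":0,"az":0,"dx":0,"dy":0,"dz":0,"claw":20},{"ax":0,"ay":0,"az":0,"dx":0,"dy":0,"dz":0,"claw":20}]}}

```text
t: 12.55
ee_pos: [0.6002, 0.0053, 0.1431]
tool_rot: [0.067, 3.14, 0.0]
force: [-0.4, -0.3, 4.9]
opening: 0.237
```

{"name": "send_rows", "arguments": {"plan": [{"ax":0,"ay":0,"az":0,"dx":0,"dy":0,"dz":2,"claw":20},{"ax":0,"ay":0,"az":0,"dx":0,"dy":0,"dz":3,"claw":20},{"ax":0,"ay":0,"az":0,"dx":0,"dy":0,"dz":3,"claw":20},{"ax":0,"ay":0,"az":0,"dx":0,"dy":0,"dz":3,"claw":20},{"ax":0,"ay":0,"az":0,"dx":0,"dy":0,"dz":3,"claw":20},{"ax":0,"ay":0,"az":0,"dx":0,"dy":0,"dz":3,"claw":20},{"ax":0,"ay":0,"az":0,"dx":0,"dy":0,"dz":3,"claw":20},{"ax":0,"ay":0,"az":0,"dx":0,"dy":0,"dz":3,"claw":20},{"ax":0,"ay":0,"az":0,"dx":0,"dy":0,"dz":0,"claw":20},{"ax":0,"ay":0,"az":0,"dx":0,"dy":0,"dz":0,"claw":20}]}}

```text
t: 13.55
ee_pos: [0.6002, 0.0053, 0.1198]
tool_rot: [0.067, 3.141, 0.0]
force: [-0.7, -0.0, 6.1]
opening: 0.238
```

```bash
python3 look.py 6; python3 go.py m -.027 0 .1195
```

```text
t 13.55 [0.6002 0.0053 0.1198] F [-0.7 -0.   6.1] open 20.248368845893033
red 10 min [ -2.4 -27.6  56.2] max [  9.1 -23.   61.4]
green 75 min [-76.  -27.3  72.1] max [-49.3  22.3 101. ]
[np.float64(0.5993256980172899), np.float64(0.004977723458864072), 0.1195]
t 13.60 pos [0.6002 0.0053 0.1199] F [-1.   0.3  7.1] open 20.1
shift(cur axes) [ 0.9 -0.4  0.4] len 1 turn [0.0001 0.0004 0.0008]  shift(target axes) [ 0.9 -0.4  0.4]
```

View pics/look6.png

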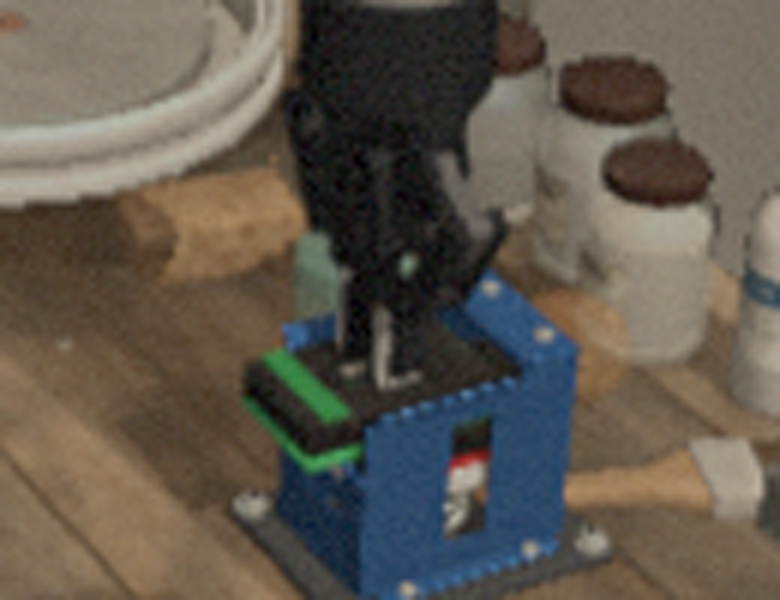

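{"name": "send_rows", "arguments": {"plan": [{"ax":0,"ay":0,"az":0,"dx":0,"dy":0,"dz":1.2,"claw":20},{"ax":0,"ay":0,"az":0,"dx":0,"dy":0,"dz":0,"claw":20},{"ax":0,"ay":0,"az":0,"dx":-1.5,"dy":0,"dz":0,"claw":20},{"ax":0,"ay":0,"az":0,"dx":-3,"dy":0,"dz":0,"claw":20},{"ax":0,"ay":0,"az":0,"dx":-3,"dy":0,"dz":0,"claw":20},{"ax":0,"ay":0,"az":0,"dx":-2.5,"dy":0,"dz":0,"claw":20},{"ax":0,"ay":0,"az":0,"dx":0,"dy":0,"dz":0,"claw":20}]}}

```text
t: 14.3
ee_pos: [0.6094, 0.0049, 0.1184]
tool_rot: [-0.067, -3.139, -0.0]
force: [-3.2, 1.0, 7.2]
opening: 0.233
```

```bash
python3 look.py 7; python3 go.py m -.017 0 .1185
```

```text
t 14.30 [0.6094 0.0049 0.1184] F [-3.2  1.   7.2] open 19.800534319220525
red 8 min [ -3.7 -27.7  55.7] max [  8.6 -23.   60. ]
green 65 min [-66.8 -27.2  76.1] max [  5.6  22.4 100.1]
[np.float64(0.6093161802331084), np.float64(0.004541529585210712), 0.1185]
t 14.35 pos [0.6094 0.0049 0.1184] F [-3.1 -0.5  6. ] open 19.5
shift(cur axes) [ 0.1 -0.4 -0.1] len 0 turn [ 0.0001 -0.0019  0.0008]  shift(target axes) [ 0.1 -0.4 -0.1]
```

View pics/look7.png

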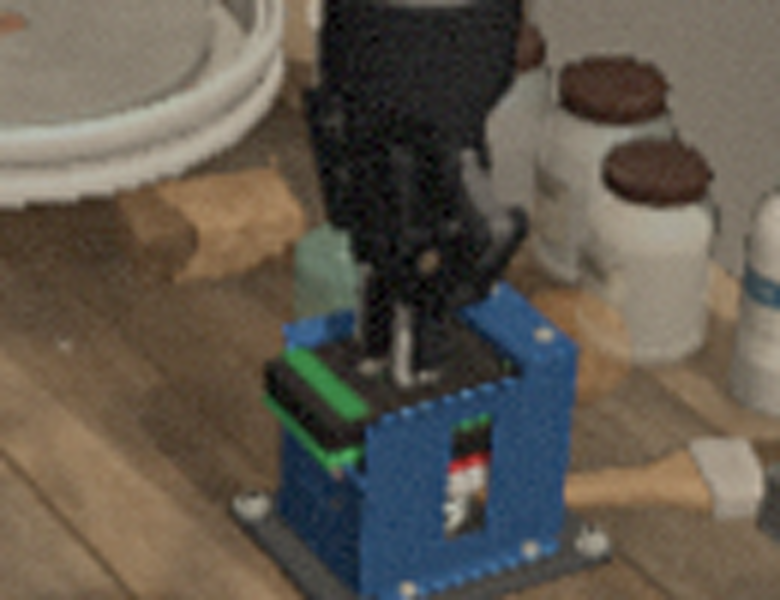

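{"name": "send_rows", "arguments": {"plan": [{"ax":0,"ay":0,"az":0,"dx":-3,"dy":0,"dz":0,"claw":20},{"ax":0,"ay":0,"az":0,"dx":-3,"dy":0,"dz":0,"claw":20},{"ax":0,"ay":0,"az":0,"dx":-3,"dy":0,"dz":0,"claw":20},{"ax":0,"ay":0,"az":0,"dx":-3,"dy":0,"dz":0,"claw":20},{"ax":0,"ay":0,"az":0,"dx":-3,"dy":0,"dz":0,"claw":20},{"ax":0,"ay":0,"az":0,"dx":-3,"dy":0,"dz":0,"claw":20},{"ax":0,"ay":0,"az":0,"dx":0,"dy":0,"dz":0,"claw":20}]}}

```text
t: 15.05
ee_pos: [0.6275, 0.0041, 0.1184]
tool_rot: [-0.067, -3.139, -0.0]
force: [-3.5, 0.4, 6.8]
opening: 0.236
```

```bash
python3 look.py 8; python3 go.py m .004 0 .1185
```

```text
t 15.05 [0.6275 0.0041 0.1184] F [-3.5  0.4  6.8] open 20.073290835578568
red 16 min [-46.4 -30.2  54.9] max [ 9.9 20.3 61.9]
green 59 min [-47.6 -25.   76.5] max [ -5.2  27.  100.7]
[np.float64(0.6302961928863274), np.float64(0.003625522450538656), 0.1185]
t 15.10 pos [0.6275 0.0041 0.1184] F [-3.5 -0.9  6.4] open 19.7
shift(cur axes) [-2.8 -0.4 -0.1] len 3 turn [ 0.0001 -0.0016  0.0008]  shift(target axes) [-2.8 -0.4 -0.1]
```

View pics/look8.png

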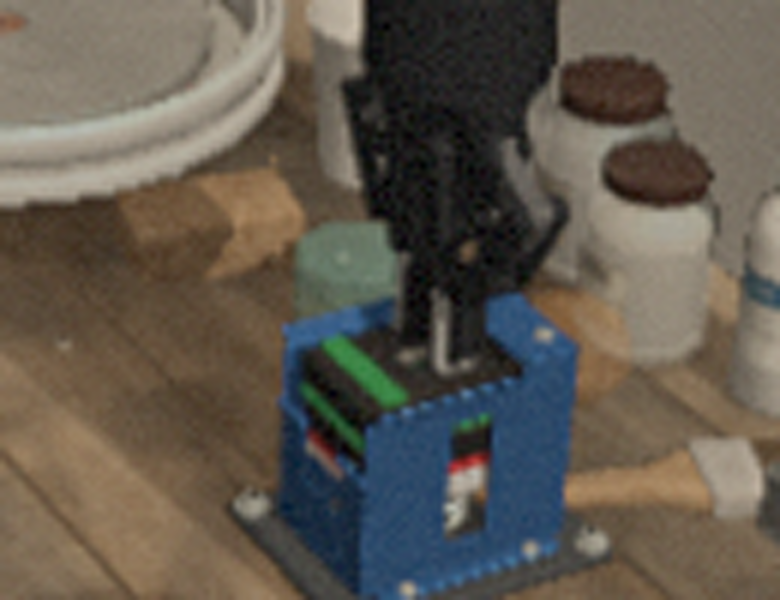

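{"name": "send_rows", "arguments": {"plan": [{"ax":0,"ay":0,"az":0,"dx":-1.5,"dy":0,"dz":0,"claw":20},{"ax":0,"ay":0,"az":0,"dx":-1,"dy":0,"dz":0,"claw":20},{"ax":0,"ay":0,"az":0,"dx":-1,"dy":0,"dz":0,"claw":20},{"ax":0,"ay":0,"az":0,"dx":0,"dy":0,"dz":0,"claw":20}]}}

```text
t: 15.5
ee_pos: [0.6306, 0.004, 0.1184]
tool_rot: [-0.067, -3.138, -0.0]
force: [-3.7, -0.0, 6.5]
opening: 0.234
```

```bash
python3 look.py 9
```

```text
t 15.50 [0.6306 0.004  0.1184] F [-3.7 -0.   6.5] open 19.8674558482605
red 14 min [-47.3 -27.8  52.9] max [ 8.6 16.1 61.2]
green 59 min [-45.5 -24.7  75.9] max [ 7.7 22.2 99.6]
```

{"name": "send_rows", "arguments": {"plan": [{"ax":0,"ay":0,"az":0,"dx":-1,"dy":0,"dz":0,"claw":20},{"ax":0,"ay":0,"az":0,"dx":0,"dy":0,"dz":0,"claw":20}]}}

```text
t: 15.75
ee_pos: [0.6311, 0.004, 0.1184]
tool_rot: [-0.067, -3.137, -0.0]
force: [-5.3, 0.5, 7.3]
opening: 0.235
```

{"name": "send_rows", "arguments": {"plan": [{"ax":0,"ay":0,"az":0,"dx":0,"dy":0,"dz":-2,"claw":20},{"ax":0,"ay":0,"az":0,"dx":0,"dy":0,"dz":-3,"claw":20},{"ax":0,"ay":0,"az":0,"dx":0,"dy":0,"dz":-20,"claw":20},{"ax":0,"ay":0,"az":0,"dx":0,"dy":0,"dz":-40,"claw":20},{"ax":0,"ay":0,"az":0,"dx":20,"dy":0,"dz":-20,"claw":75},{"ax":0,"ay":0,"az":0,"dx":20,"dy":0,"dz":0,"claw":75},{"ax":0,"ay":0,"az":0,"dx":0,"dy":0,"dz":0,"claw":75}]}}

```text
t: 16.45
ee_pos: [0.5908, 0.0057, 0.2034]
tool_rot: [-0.067, -3.14, -0.0]
force: [-0.1, -0.2, 0.0]
opening: 0.735
```

```bash
python3 look.py 10; python3 go.py w .4375 .2035 .19 13.5
```

```text
t 16.45 [0.5908 0.0057 0.2034] F [-0.1 -0.2  0. ] open 62.514049387612594
red 12 min [-46.8 -28.5  59. ] max [ 8.2 16.1 66. ]
green 60 min [-45.1 -23.4  79. ] max [-25.6  25.3 103.8]
t 16.50 pos [0.592  0.0056 0.203 ] F [ 0.7 -0.3 -1.2] open 69.3
shift(cur axes) [162.8 191.1  13.1] len 251 turn [-2.0000e-04 -3.0000e-04  1.2925e+00]  shift(target axes) [ 228.5 -104.1   13. ]
```

View pics/look10.png

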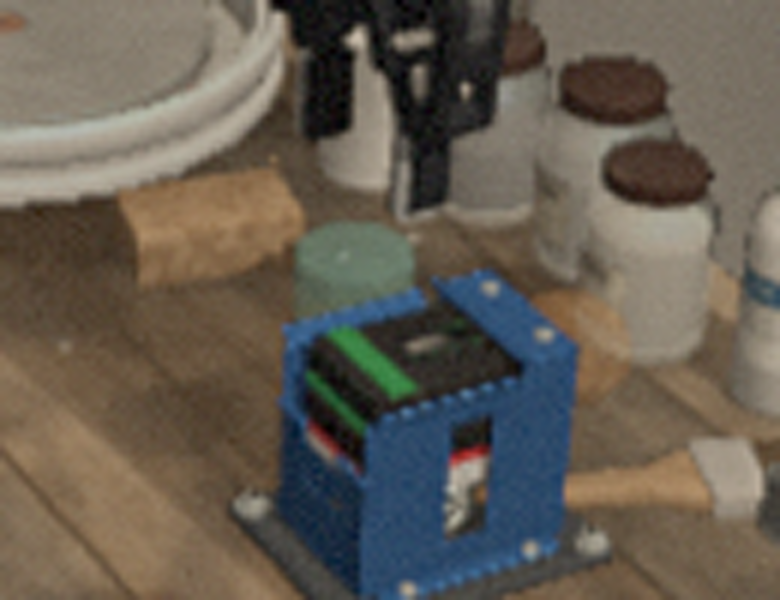

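{"name": "send_rows", "arguments": {"plan": [{"ax":0,"ay":0,"az":0,"dx":15,"dy":17.6,"dz":0,"claw":75},{"ax":0,"ay":0,"az":0,"dx":26,"dy":30.5,"dz":0,"claw":75},{"ax":0,"ay":0,"az":0,"dx":26,"dy":30.5,"dz":0,"claw":75},{"ax":0,"ay":0,"az":0,"dx":26,"dy":30.5,"dz":0,"claw":75},{"ax":0,"ay":0,"az":0,"dx":26,"dy":30.5,"dz":0,"claw":75},{"ax":0,"ay":0,"az":0,"dx":26,"dy":30.5,"dz":0,"claw":75},{"ax":0,"ay":0,"az":0,"dx":17.8,"dy":21,"dz":0,"claw":75}]}}

```text
t: 17.2
ee_pos: [0.4373, 0.2053, 0.2025]
tool_rot: [-0.066, -3.14, -0.0]
force: [0.8, 0.6, -0.1]
opening: 0.88
```

{"name": "send_rows", "arguments": {"plan": [{"ax":0,"ay":0,"az":0.1436,"dx":0,"dy":0,"dz":10,"claw":75},{"ax":0,"ay":0,"az":0.1436,"dx":0,"dy":0,"dz":10,"claw":75},{"ax":0,"ay":0,"az":0.1436,"dx":0,"dy":0,"dz":10,"claw":75},{"ax":0,"ay":0,"az":0.1436,"dx":0,"dy":0,"dz":10,"claw":75},{"ax":0,"ay":0,"az":0.1436,"dx":0,"dy":0,"dz":10,"claw":75},{"ax":0,"ay":0,"az":0.1436,"dx":0,"dy":0,"dz":10,"claw":75},{"ax":0,"ay":0,"az":0.1436,"dx":0,"dy":0,"dz":10,"claw":75},{"ax":0,"ay":0,"az":0.1436,"dx":0,"dy":0,"dz":0,"claw":75},{"ax":0,"ay":0,"az":0.1436,"dx":0,"dy":0,"dz":0,"claw":75},{"ax":0,"ay":0,"az":0,"dx":0,"dy":0,"dz":0,"claw":75},{"ax":0,"ay":0,"az":0,"dx":0,"dy":0,"dz":0,"claw":75}]}}

```text
t: 18.3
ee_pos: [0.4386, 0.2037, 0.1329]
tool_rot: [-1.941, -2.47, 0.001]
force: [-0.0, 0.2, 0.7]
opening: 0.88
```

```bash
python3 - <<'E'
from h import *
from rig import env
from go import delta
o=env.get_obs(); d=env.get_image('wrist'); d['obs']=o; W=cloud(d)
s=(W[...,2]>0.016)&(W[...,2]<0.03)&(abs(W[...,0]-.439)<.065)&(abs(W[...,1]-.204)<.065)
k,l,st,c=cv2.connectedComponentsWithStats(s.astype(np.uint8)); i=1+np.argmax(st[1:,4]); p=W[l==i]
print(st[i],cv2.minAreaRect((p[:,:2]*1000).astype(np.float32)),np.median(p[:,2]))
cv2.imwrite('pics/w11.png',d['color'][:,:,::-1])
delta([.4378,.2040,.0355],13.4)
E
```

```text
[  274   162    98   149 13856] ((436.2688293457031, 205.9732666015625), (55.12561798095703, 89.77655029296875), 13.504005432128906) 0.021117540983516488
t 18.35 pos [0.4385 0.2036 0.133 ] F [-0.4  0.  -0.1] open 74.8
shift(cur axes) [ 0.5 -0.5 97.5] len 98 turn [-0.0004  0.      0.0042]  shift(target axes) [ 0.5 -0.6 97.5]
```

View pics/w11.png

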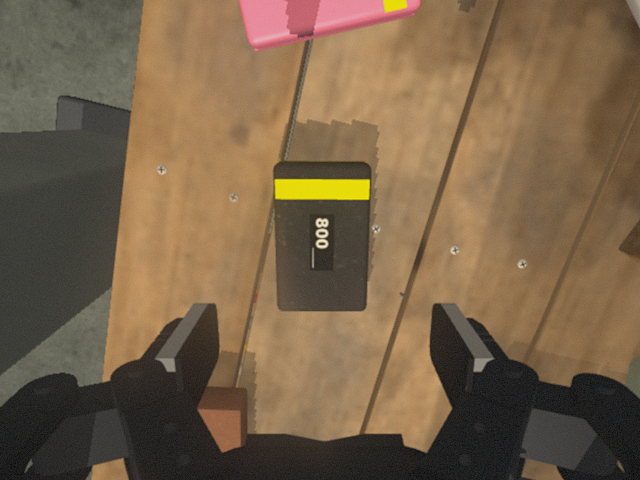

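```bash
python3 go.py w .4373 .2050 .0350 13.4
```

```text
t 18.35 pos [0.4385 0.2036 0.133 ] F [-0.4  0.  -0.1] open 74.8
shift(cur axes) [ 1.6 -0.8 98. ] len 98 turn [-0.0004  0.      0.0042]  shift(target axes) [ 1.6 -0.8 98. ]
```

{"name": "send_rows", "arguments": {"plan": [{"ax":0,"ay":0,"az":0.004,"dx":1.6,"dy":-0.8,"dz":20,"claw":75},{"ax":0,"ay":0,"az":0,"dx":0,"dy":0,"dz":35,"claw":75},{"ax":0,"ay":0,"az":0,"dx":0,"dy":0,"dz":25,"claw":75},{"ax":0,"ay":0,"az":0,"dx":0,"dy":0,"dz":13,"claw":75},{"ax":0,"ay":0,"az":0,"dx":0,"dy":0,"dz":5,"claw":75},{"ax":0,"ay":0,"az":0,"dx":0,"dy":0,"dz":0,"claw":75},{"ax":0,"ay":0,"az":0,"dx":0,"dy":0,"dz":0,"claw":75},{"ax":0,"ay":0,"az":0,"dx":0,"dy":0,"dz":0,"claw":40},{"ax":0,"ay":0,"az":0,"dx":0,"dy":0,"dz":0,"claw":40},{"ax":0,"ay":0,"az":0,"dx":0,"dy":0,"dz":0,"claw":40},{"ax":0,"ay":0,"az":0,"dx":0,"dy":0,"dz":0,"claw":40},{"ax":0,"ay":0,"az":0,"dx":0,"dy":0,"dz":0,"claw":40}]}}

```text
t: 19.55
ee_pos: [0.4376, 0.2051, 0.037]
tool_rot: [1.949, 2.463, 0.003]
force: [-1.2, 0.2, 6.9]
opening: 0.613
```

```bash
python3 go.py m -.068 0 .190
```

```text
[np.float64(0.5583647209324336), np.float64(0.0067661183408428485), 0.19]
t 19.55 pos [0.4376 0.2051 0.037 ] F [-1.2  0.2  6.9] open 52.1
shift(cur axes) [-220.7   72.3 -152.9] len 278 turn [ 2.3000e-03  1.1000e-03 -1.2954e+00]  shift(target axes) [-129.3 -192.9 -153. ]
```

{"name": "send_rows", "arguments": {"plan": [{"ax":0,"ay":0,"az":0,"dx":0,"dy":0,"dz":-15,"claw":40},{"ax":0,"ay":0,"az":0,"dx":0,"dy":0,"dz":-20,"claw":40},{"ax":0,"ay":0,"az":-0.1439,"dx":0,"dy":0,"dz":-20,"claw":40},{"ax":0,"ay":0,"az":-0.1439,"dx":0,"dy":0,"dz":-20,"claw":40},{"ax":0,"ay":0,"az":-0.1439,"dx":0,"dy":0,"dz":-20,"claw":40},{"ax":0,"ay":0,"az":-0.1439,"dx":0,"dy":0,"dz":-20,"claw":40},{"ax":0,"ay":0,"az":-0.1439,"dx":0,"dy":0,"dz":-20,"claw":40},{"ax":0,"ay":0,"az":-0.1439,"dx":0,"dy":0,"dz":-18,"claw":40},{"ax":0,"ay":0,"az":-0.1439,"dx":0,"dy":0,"dz":0,"claw":40},{"ax":0,"ay":0,"az":-0.1439,"dx":0,"dy":0,"dz":0,"claw":40},{"ax":0,"ay":0,"az":-0.1439,"dx":0,"dy":0,"dz":0,"claw":40}]}}

```text
t: 20.65
ee_pos: [0.4369, 0.2048, 0.1893]
tool_rot: [0.06, 3.14, 0.001]
force: [0.9, -0.5, -0.5]
opening: 0.606
```

{"name": "send_rows", "arguments": {"plan": [{"ax":0,"ay":0,"az":0,"dx":-14,"dy":-21,"dz":0,"claw":40},{"ax":0,"ay":0,"az":0,"dx":-22,"dy":-33,"dz":0,"claw":40},{"ax":0,"ay":0,"az":0,"dx":-22,"dy":-33,"dz":0,"claw":40},{"ax":0,"ay":0,"az":0,"dx":-22,"dy":-33,"dz":0,"claw":40},{"ax":0,"ay":0,"az":0,"dx":-22,"dy":-33,"dz":0,"claw":40},{"ax":0,"ay":0,"az":0,"dx":-17,"dy":-25,"dz":0,"claw":40},{"ax":0,"ay":0,"az":0,"dx":-10,"dy":-15,"dz":0,"claw":40},{"ax":0,"ay":0,"az":0,"dx":0,"dy":0,"dz":0,"claw":40},{"ax":0,"ay":0,"az":0,"dx":0,"dy":0,"dz":0,"claw":40},{"ax":0,"ay":0,"az":0,"dx":0,"dy":0,"dz":0,"claw":40}]}}

```text
t: 21.65
ee_pos: [0.5566, 0.0075, 0.1886]
tool_rot: [-0.067, -3.14, -0.001]
force: [-0.5, 0.5, -1.1]
opening: 0.611
```

```bash
python3 look.py 12; python3 go.py m -.0305 0 .144
python3 - <<'E'
from h import *
from rig import env
from go import *
d=env.get_image('scene');W=cloud(d)
a=np.radians(-2.5); ex=np.array([np.cos(a),np.sin(a)]); ey=np.array([-ex[1],ex[0]])
s=(W[...,2]>0.148)&(W[...,2]<0.180)&(abs(W[...,0]-.56)<.07)&(abs(W[...,1]-.006)<.05)
p=W[s]; q=(p[:,:2]-MC)@np.stack([ex,ey],1)
for lo,hi in [(.15,.157),(.157,.165),(.165,.172),(.172,.178)]:
    m=(p[:,2]>lo)&(p[:,2]<hi); print(lo,m.sum(),(np.percentile(q[m],[0,2,98,100],axis=0)*1000).round(1).tolist())
E
```

```text
t 21.65 [0.5566 0.0075 0.1886] F [-0.5  0.5 -1.1] open 51.91624158466599
red 13 min [-46.5 -28.6  60. ] max [ 8.6 16.4 63.6]
yellow 72 min [-108.   -27.   172.7] max [-94.8  26.1 177. ]
green 63 min [-45.4 -24.5  79.6] max [-26.7  23.8 103.7]
[np.float64(0.5958290292417533), np.float64(0.005130391314642748), 0.144]
t 21.70 pos [0.5567 0.0075 0.1886] F [-0.5  0.5  0.2] open 51.9
shift(cur axes) [-39.3  -0.8  44.6] len 59 turn [ 0.0004 -0.0004  0.001 ]  shift(target axes) [-39.2  -0.7  44.6]
0.15 64 [[-115.2, -28.4], [-115.1, -27.7], [-29.7, 23.1], [-26.0, 28.1]]
0.157 122 [[-116.6, -29.2], [-115.8, -27.7], [-32.0, 19.0], [-28.1, 23.5]]
0.165 112 [[-116.6, -30.5], [-115.7, -29.0], [-29.1, 23.7], [-25.9, 24.0]]
0.172 359 [[-116.2, -34.2], [-114.8, -31.1], [-30.2, 28.4], [-27.4, 33.9]]
```

View pics/look12.png

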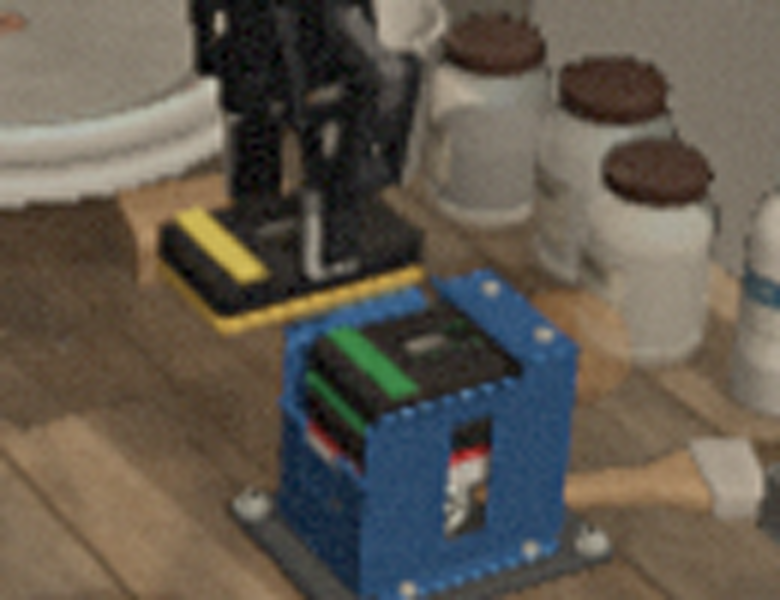

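{"name": "send_rows", "arguments": {"plan": [{"ax":0,"ay":0,"az":0,"dx":-15,"dy":-0.7,"dz":0,"claw":40},{"ax":0,"ay":0,"az":0,"dx":-16,"dy":0,"dz":8,"claw":40},{"ax":0,"ay":0,"az":0,"dx":-8,"dy":0,"dz":18,"claw":40},{"ax":0,"ay":0,"az":0,"dx":0,"dy":0,"dz":12,"claw":40},{"ax":0,"ay":0,"az":0,"dx":0,"dy":0,"dz":6,"claw":40},{"ax":0,"ay":0,"az":0,"dx":0,"dy":0,"dz":2,"claw":40},{"ax":0,"ay":0,"az":0,"dx":0,"dy":0,"dz":0,"claw":40},{"ax":0,"ay":0,"az":0,"dx":0,"dy":0,"dz":0,"claw":40}]}}

```text
t: 22.55
ee_pos: [0.5964, 0.004, 0.1433]
tool_rot: [0.069, 3.14, 0.0]
force: [-1.2, 0.7, -0.0]
opening: 0.616
```

```bash
python3 go.py m -.0305 0 .137
```

```text
[np.float64(0.5958290292417533), np.float64(0.005130391314642748), 0.137]
t 22.55 pos [0.5964 0.004  0.1433] F [-1.2  0.7 -0. ] open 52.4
shift(cur axes) [0.6 1.1 6.3] len 6 turn [ 0.0001  0.0012 -0.0004]  shift(target axes) [0.6 1.1 6.3]
```

{"name": "send_rows", "arguments": {"plan": [{"ax":0,"ay":0,"az":0,"dx":0.6,"dy":1,"dz":3,"claw":40},{"ax":0,"ay":0,"az":0,"dx":0,"dy":0,"dz":2,"claw":40},{"ax":0,"ay":0,"az":0,"dx":0,"dy":0,"dz":1.2,"claw":40},{"ax":0,"ay":0,"az":0,"dx":0,"dy":0,"dz":0,"claw":40},{"ax":0,"ay":0,"az":0,"dx":0,"dy":0,"dz":0,"claw":40}]}}

```text
t: 23.05
ee_pos: [0.5957, 0.005, 0.1371]
tool_rot: [0.069, 3.141, 0.0]
force: [-2.2, 0.7, 5.1]
opening: 0.615
```

{"name": "send_rows", "arguments": {"plan": [{"ax":0,"ay":0,"az":0,"dx":0,"dy":0,"dz":0,"claw":60},{"ax":0,"ay":0,"az":0,"dx":0,"dy":0,"dz":0,"claw":68},{"ax":0,"ay":0,"az":0,"dx":0,"dy":0,"dz":0,"claw":68},{"ax":0,"ay":0,"az":0,"dx":0,"dy":0,"dz":-10,"claw":68},{"ax":0,"ay":0,"az":0,"dx":0,"dy":0,"dz":-18,"claw":68},{"ax":0,"ay":0,"az":0,"dx":0,"dy":0,"dz":-10,"claw":68},{"ax":0,"ay":0,"az":0,"dx":0,"dy":0,"dz":0,"claw":20},{"ax":0,"ay":0,"az":0,"dx":0,"dy":0,"dz":0,"claw":20},{"ax":0,"ay":0,"az":0,"dx":0,"dy":0,"dz":0,"claw":20},{"ax":0,"ay":0,"az":0,"dx":0,"dy":0,"dz":0,"claw":20}]}}

```text
t: 24.05
ee_pos: [0.5953, 0.005, 0.1735]
tool_rot: [-0.069, -3.139, -0.0]
force: [0.3, 0.1, 0.9]
opening: 0.236
```

```bash
python3 look.py 13; python3 go.py m -.027 0 .145
```

```text
t 24.05 [0.5953 0.005  0.1735] F [0.3 0.1 0.9] open 20.048733971228994
red 14 min [-46.5 -27.3  57.9] max [10.6 16.7 64.6]
yellow 73 min [-69.4 -25.4 100.5] max [-49.2  23.4 125.2]
green 4 min [-45.3 -17.1  78.6] max [-42.8  -6.3  82.7]
[np.float64(0.5993256980172899), np.float64(0.004977723458864072), 0.145]
t 24.10 pos [0.5954 0.005  0.1736] F [-0.3 -0.3 -0.1] open 20.5
shift(cur axes) [-4.   0.1 28.6] len 29 turn [ 0.     -0.0013 -0.0004]  shift(target axes) [-3.9  0.1 28.6]
```

View pics/look13.png

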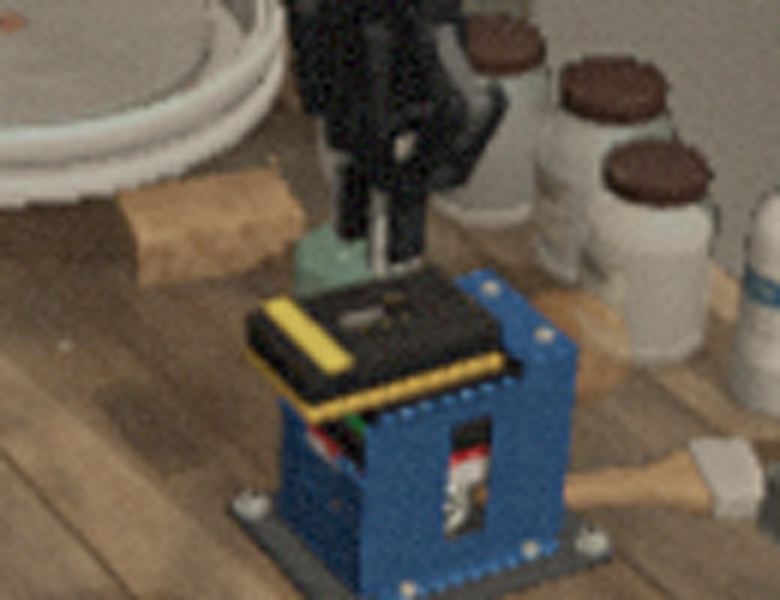

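{"name": "send_rows", "arguments": {"plan": [{"ax":0,"ay":0,"az":0,"dx":-4,"dy":0,"dz":12,"claw":20},{"ax":0,"ay":0,"az":0,"dx":0,"dy":0,"dz":10,"claw":20},{"ax":0,"ay":0,"az":0,"dx":0,"dy":0,"dz":5,"claw":20},{"ax":0,"ay":0,"az":0,"dx":0,"dy":0,"dz":2,"claw":20},{"ax":0,"ay":0,"az":0,"dx":0,"dy":0,"dz":2,"claw":20},{"ax":0,"ay":0,"az":0,"dx":0,"dy":0,"dz":2,"claw":20},{"ax":0,"ay":0,"az":0,"dx":0,"dy":0,"dz":3,"claw":20},{"ax":0,"ay":0,"az":0,"dx":0,"dy":0,"dz":3,"claw":20},{"ax":0,"ay":0,"az":0,"dx":0,"dy":0,"dz":3,"claw":20},{"ax":0,"ay":0,"az":0,"dx":0,"dy":0,"dz":3,"claw":20},{"ax":0,"ay":0,"az":0,"dx":0,"dy":0,"dz":0,"claw":20},{"ax":0,"ay":0,"az":0,"dx":0,"dy":0,"dz":0,"claw":20}]}}

```text
t: 25.3
ee_pos: [0.5992, 0.0048, 0.1305]
tool_rot: [-0.069, -3.14, -0.0]
force: [-3.2, 0.4, 7.7]
opening: 0.239
```

```bash
python3 go.py m -.027 0 .1193
```

```text
[np.float64(0.5993256980172899), np.float64(0.004977723458864072), 0.1193]
t 25.30 pos [0.5992 0.0048 0.1305] F [-3.2  0.4  7.7] open 20.3
shift(cur axes) [-0.2  0.2 11.2] len 11 turn [ 0.     -0.0007 -0.0004]  shift(target axes) [-0.2  0.2 11.2]
```

```bash
python3 look.py 14
```

```text
t 25.30 [0.5992 0.0048 0.1305] F [-3.2  0.4  7.7] open 20.312248949816844
red 17 min [-47.3 -27.8  43.4] max [ 9.9 22.6 50.6]
yellow 71 min [-68.4 -27.1 106.8] max [-53.8  25.2 111.8]
green 15 min [-44.4 -27.1  63.9] max [10.2 -7.1 71.5]
```

View pics/look14.png

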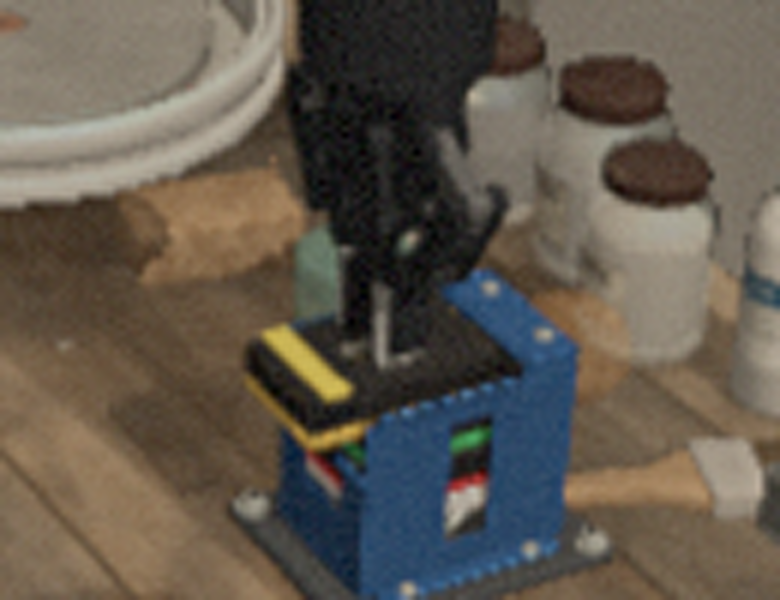

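{"name": "send_rows", "arguments": {"plan": [{"ax":0,"ay":0,"az":0,"dx":0,"dy":0,"dz":2.5,"claw":20},{"ax":0,"ay":0,"az":0,"dx":0,"dy":0,"dz":2.5,"claw":20},{"ax":0,"ay":0,"az":0,"dx":0,"dy":0,"dz":2.5,"claw":20},{"ax":0,"ay":0,"az":0,"dx":0,"dy":0,"dz":1.5,"claw":20},{"ax":0,"ay":0,"az":0,"dx":0,"dy":0,"dz":0,"claw":20},{"ax":0,"ay":0,"az":0,"dx":0,"dy":0,"dz":0,"claw":20}]}}

```text
t: 25.95
ee_pos: [0.5993, 0.0048, 0.1218]
tool_rot: [-0.069, -3.141, -0.0]
force: [-4.2, 0.1, 9.3]
opening: 0.234
```

{"name": "send_rows", "arguments": {"plan": [{"ax":0,"ay":0,"az":0,"dx":0,"dy":0,"dz":1.3,"claw":20},{"ax":0,"ay":0,"az":0,"dx":0,"dy":0,"dz":1,"claw":20},{"ax":0,"ay":0,"az":0,"dx":0,"dy":0,"dz":0,"claw":20},{"ax":0,"ay":0,"az":0,"dx":0,"dy":0,"dz":0,"claw":20}]}}

```text
t: 26.35
ee_pos: [0.5993, 0.0048, 0.1196]
tool_rot: [-0.069, -3.141, -0.0]
force: [-4.3, 0.1, 10.3]
opening: 0.233
```

```bash
python3 look.py 15
```

```text
t 26.35 [0.5993 0.0048 0.1196] F [-4.3  0.1 10.3] open 19.776003888850408
red 11 min [-35.7 -26.8  33.7] max [11.2  3.4 39.8]
yellow 75 min [-68.  -25.4  96.3] max [-53.9  24.2 100.9]
green 7 min [ -4.2 -27.7  55. ] max [  9.8 -23.6  61. ]
```

View pics/look15.png

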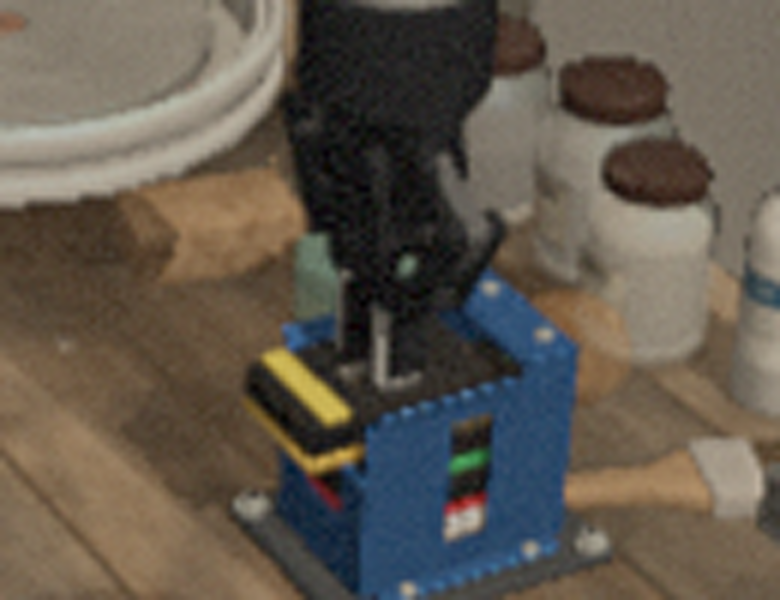

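{"name": "send_rows", "arguments": {"plan": [{"ax":0,"ay":0,"az":0,"dx":0,"dy":0,"dz":0.6,"claw":20},{"ax":0,"ay":0,"az":0,"dx":0,"dy":0,"dz":0,"claw":20},{"ax":0,"ay":0,"az":0,"dx":-1.5,"dy":0,"dz":0,"claw":20},{"ax":0,"ay":0,"az":0,"dx":-3,"dy":0,"dz":0,"claw":20},{"ax":0,"ay":0,"az":0,"dx":-3,"dy":0,"dz":0,"claw":20},{"ax":0,"ay":0,"az":0,"dx":-2.5,"dy":0,"dz":0,"claw":20},{"ax":0,"ay":0,"az":0,"dx":0,"dy":0,"dz":0,"claw":20}]}}

```text
t: 27.1
ee_pos: [0.6093, 0.0044, 0.119]
tool_rot: [-0.069, -3.14, -0.0]
force: [-4.2, 0.6, 8.7]
opening: 0.233
```

```bash
python3 look.py 16
```

```text
t 27.10 [0.6093 0.0044 0.119 ] F [-4.2  0.6  8.7] open 19.81390183981454
red 13 min [-46.4 -28.6  33. ] max [ 8.   8.5 40.1]
yellow 65 min [-58.2 -25.4  96. ] max [-44.9  23.  100.5]
green 7 min [ -5.4 -27.   55. ] max [ 10.  -23.   58.5]
```

View pics/look16.png

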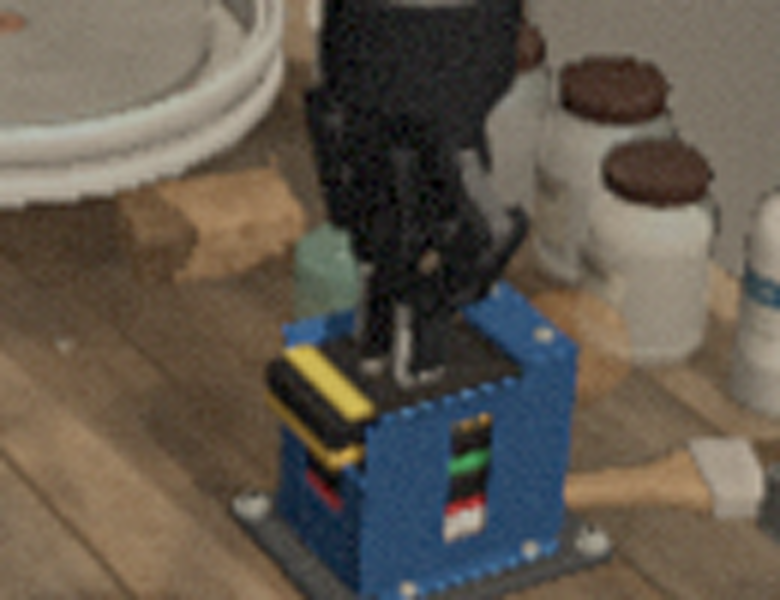

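Moves with the finger by 10 mm. Continuing.

{"name": "send_rows", "arguments": {"plan": [{"ax":0,"ay":0,"az":0,"dx":-3,"dy":0,"dz":0,"claw":20},{"ax":0,"ay":0,"az":0,"dx":-3,"dy":0,"dz":0,"claw":20},{"ax":0,"ay":0,"az":0,"dx":-3,"dy":0,"dz":0,"claw":20},{"ax":0,"ay":0,"az":0,"dx":-3,"dy":0,"dz":0,"claw":20},{"ax":0,"ay":0,"az":0,"dx":-3,"dy":0,"dz":0,"claw":20},{"ax":0,"ay":0,"az":0,"dx":-3,"dy":0,"dz":0,"claw":20},{"ax":0,"ay":0,"az":0,"dx":0,"dy":0,"dz":0,"claw":20}]}}

```text
t: 27.85
ee_pos: [0.6274, 0.0036, 0.119]
tool_rot: [-0.069, -3.141, -0.0]
force: [-3.7, 0.2, 8.6]
opening: 0.236
```

{"name": "send_rows", "arguments": {"plan": [{"ax":0,"ay":0,"az":0,"dx":-1.5,"dy":0,"dz":0,"claw":20},{"ax":0,"ay":0,"az":0,"dx":-1,"dy":0,"dz":0,"claw":20},{"ax":0,"ay":0,"az":0,"dx":-1,"dy":0,"dz":0,"claw":20},{"ax":0,"ay":0,"az":0,"dx":0,"dy":0,"dz":0,"claw":20}]}}

```text
t: 28.25
ee_pos: [0.6297, 0.0035, 0.119]
tool_rot: [-0.069, -3.138, -0.0]
force: [-7.8, -0.4, 11.4]
opening: 0.236
```

```bash
python3 look.py 17;python3 go.py m .0055 0 .119
```

```text
t 28.25 [0.6297 0.0035 0.119 ] F [-7.8 -0.4 11.4] open 20.07097447022947
red 10 min [-46.  -29.   33.4] max [ 8.3 12.7 39. ]
yellow 69 min [-38.3 -24.8  95.5] max [-23.7  22.5 100.7]
green 12 min [-44.1 -28.8  54.4] max [ 9.4 23.1 61.5]
[np.float64(0.6317947652187001), np.float64(0.003560093369490652), 0.119]
t 28.30 pos [0.6297 0.0035 0.119 ] F [-7.   0.5 10.2] open 19.7
shift(cur axes) [-2.1  0.1  0. ] len 2 turn [ 0.0001 -0.0028 -0.0005]  shift(target axes) [-2.1  0.1  0. ]
```

View pics/look17.png

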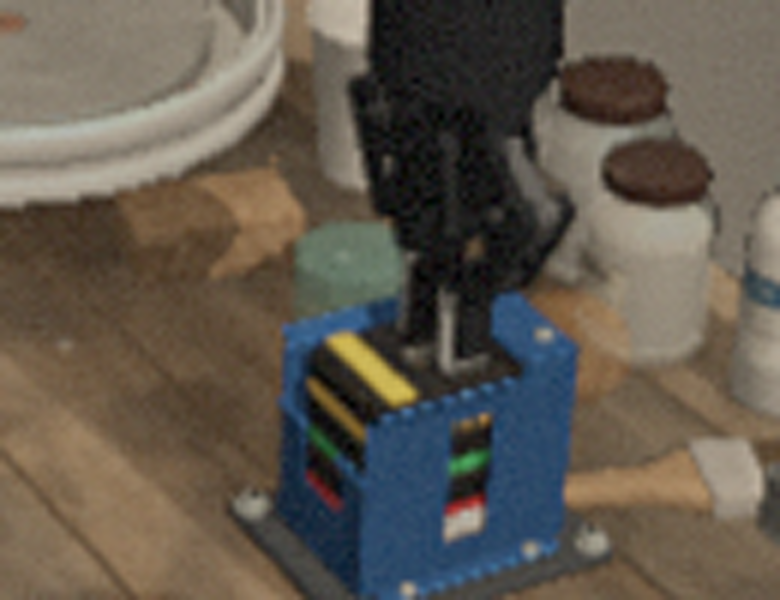

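{"name": "send_rows", "arguments": {"plan": [{"ax":0,"ay":0,"az":0,"dx":0.5,"dy":0,"dz":-1,"claw":20},{"ax":0,"ay":0,"az":0,"dx":0,"dy":0,"dz":-2,"claw":20},{"ax":0,"ay":0,"az":0,"dx":0,"dy":0,"dz":-4,"claw":20},{"ax":0,"ay":0,"az":0,"dx":0,"dy":0,"dz":-20,"claw":20},{"ax":0,"ay":0,"az":0,"dx":0,"dy":0,"dz":-40,"claw":20},{"ax":0,"ay":0,"az":0,"dx":20,"dy":0,"dz":-20,"claw":20},{"ax":0,"ay":0,"az":0,"dx":40,"dy":0,"dz":0,"claw":20},{"ax":0,"ay":0,"az":0,"dx":40,"dy":0,"dz":0,"claw":20},{"ax":0,"ay":0,"az":0,"dx":40,"dy":0,"dz":0,"claw":20},{"ax":0,"ay":0,"az":0,"dx":40,"dy":0,"dz":0,"claw":20},{"ax":0,"ay":0,"az":0,"dx":0,"dy":0,"dz":0,"claw":20},{"ax":0,"ay":0,"az":0,"dx":0,"dy":0,"dz":0,"claw":20}]}}

```text
t: 29.5
ee_pos: [0.451, 0.0114, 0.205]
tool_rot: [0.069, 3.139, 0.0]
force: [-0.3, -0.1, 0.0]
opening: 0.235
```

```bash
python3 look.py 18; python3 - <<'E'
from h import *
from rig import env
d=env.get_image('top');W=cloud(d)
cv2.imwrite('pics/top18.png',cv2.resize(d['color'][165:255,270:390,::-1],None,fx=6,fy=6,interpolation=cv2.INTER_CUBIC))
d0=pickle.load(open('top0.pkl','rb'))
df=cv2.absdiff(d['color'],d0['color']).max(2)
cv2.imwrite('pics/diff18.png',(df>40).astype(np.uint8)*255)
E
```

```text
t 29.50 [0.451  0.0114 0.205 ] F [-0.3 -0.1  0. ] open 19.97132427135527
red 17 min [-45.7 -28.1  36.6] max [ 9.2 18.1 42.9]
yellow 68 min [-37.8 -24.3  99.2] max [-23.2  22.4 104.6]
green 13 min [-45.1 -27.6  59.1] max [ 9.  17.3 62.8]
```

View pics/look18.png

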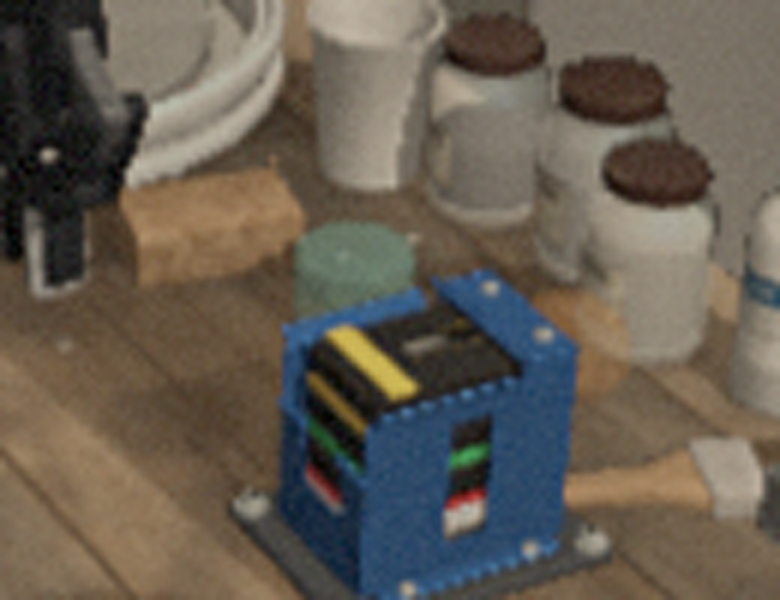

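View pics/top18.png

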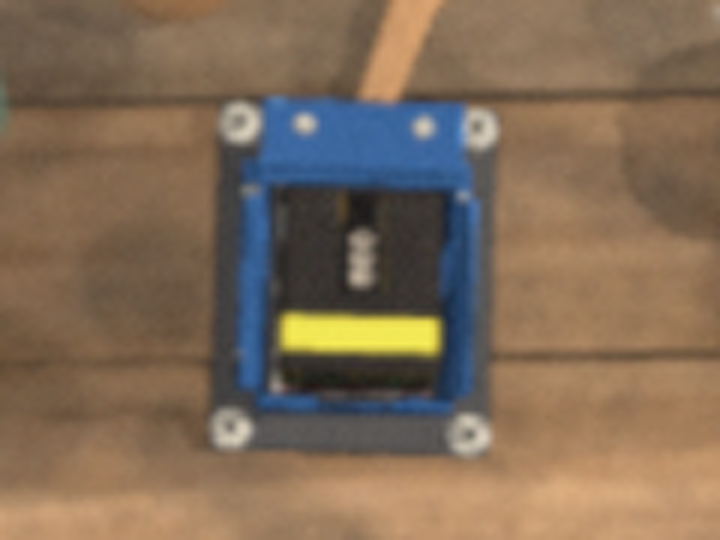

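View pics/diff18.png

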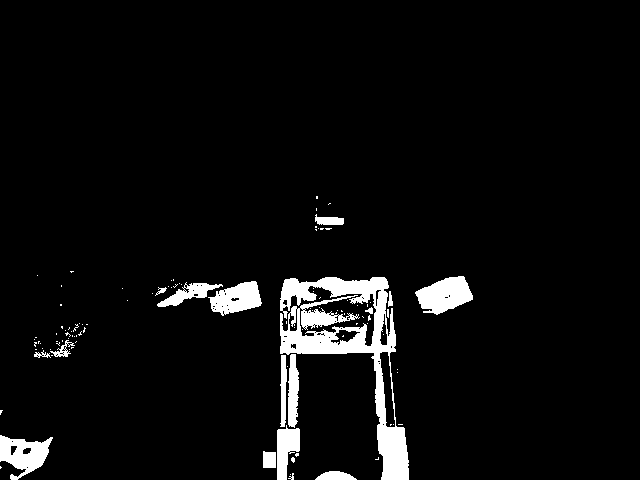

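```bash
python3 - <<'E'
from h import *
from rig import env
from go import *
d=env.get_image('top');W=cloud(d)
a=np.radians(MY); B=np.array([[np.cos(a),-np.sin(a)],[np.sin(a),np.cos(a)]])
q=(W[...,:2]-MC)@B
m=(q[...,0]>-.04)&(q[...,0]<.015)&(abs(q[...,1])<.022)&(abs(W[...,2]-.1)<.01)
c=np.linalg.lstsq(np.c_[q[m],np.ones(m.sum())],W[m][:,2],rcond=None)[0];print(m.sum(),'tilt deg',np.degrees(c[:2]),'z',c[2])
print(env.job_done())
E
```

```text
586 tilt deg [-0.24401488 -0.16385114] z 0.10072044939796858
the job is handed in; nothing more can be done
None
```

The magazine is refilled: red at the bottom, green in the middle and yellow on top, all under the lip. The job is handed in, with the last reading at 29.5 s against the 64 s limit.

**What I did:** I laid each pad on the pile just in front of the lip and pressed it down with nearly closed fingertips. I used about 6–11 N. By my position estimate this kept the third pad about 2 mm off the hard stop. While it was down I slid the pad back until the sideways force rose against the back wall, to about 5 N for green and 8 N for yellow.

**Last checks:**
- **Flatness:** the yellow top face sits at z ≈ 100.7 mm with a tilt of about 0.3°, so the stack is flat and held by the lip.
- **Position:** all three coloured edges show in order at the open front, with their front ends in line in the picture.
- **Bystanders:** a before-and-after picture from above shows no change at the glass block, tin, wooden block or cork block.

**Mishaps and disagreements:**
- The first green grip was too low on the pad, so I set it back down and gripped it higher.
- The cameras disagreed by about 2–4 mm on where the pads lay, within the clearances I used.

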